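Load chip carriers into the microscope's sloping feed tube

TASK

Take the two blue chip carriers out of the tray and slide them into the sloping rail tube through its upper mouth, one behind the other, both orange nose first and face up like the one already at its bottom, and push them fully home so that all touch end to end. The tray only lets you take a carrier by its ends and the tube only takes it held by its sides near the rear, so put it down (the little stand is handy) and grip it afresh. Leave the red reject in its pocket and everything else where it is.

Things in the scene. Friction and masses are not known exactly. Their poses are not given: they have to be found in the camera images.
- carrier_a_center (a point): Blue chip carrier A. Loose, 60 mm long (its own x), 26 mm wide (y), 22 mm tall (z), about 50 g; white patch and gold chip on its upper face. Its orange end, at -x, is the nose; the last 5 mm of the nose are stepped in to 20 x 16 mm as a lead-in. This point: its centre, half-way up. It starts in a pocket of the tray.
- carrier_a_nose (a point): Centre of the nose end face of carrier A: 30 mm from its centre, along its -x.
- carrier_b_center (a point): Blue chip carrier B, the same as A. Loose, 60 mm long (its own x), 26 mm wide (y), 22 mm tall (z), about 50 g; white patch and gold chip on its upper face. Its orange end, at -x, is the nose; the last 5 mm of the nose are stepped in to 20 x 16 mm as a lead-in. This point: its centre, half-way up. It starts in a pocket of the tray, nose the other way from A.
- carrier_b_nose (a point): Centre of the nose end face of carrier B: 30 mm from its centre, along its -x.
- tube: Fixed aluminium tube sloping 25 degrees down towards the robot. Origin: at its open upper mouth, mid-width, on the channel floor. +x runs along it up the slope and out of the mouth, away from the robot; y across; z square to the floor, upward. Bore 29 mm wide, 24.5 mm high; outside 35 mm wide; floor 4, walls 3, clear top lips 3 mm thick with a 15 mm slot between. The mouth is a plain cut, free in front and below.
- tube_last (a point): Middle of the rear end face of the blue carrier fixed for good at the tube's bottom (nose down the slope, face up), at tube x = -114 mm: with two more carriers fully home behind it, the last sticks out of the mouth by 6 mm. Carriers may or may not slide down by themselves; a light push (under 5 N) moves them, and each pushes those ahead of it.
- tray: Fixed black tray, origin on the bench under its centre. Pockets at y = -54, -18, 18, 54 mm, floors 20 mm above the bench; carriers lie in them along x. The 7 mm walls between rise to 44 mm, 2 mm above the carriers, so these cannot be taken by their sides; walls and floors are 46 mm long, so carriers overhang 7 mm at both ends. Foot plate 130 x 150 x 4 mm.
- stand_top (a point): Centre of the rubber top of a small fixed set-down stand, 40 mm above the bench. The top is 40 mm (its x) by 18 mm (its y), smaller than a carrier, so that a carrier laid along its x can be held by its ends or by its sides there. Foot plate 70 x 60 x 6 mm. Its use is optional.
- reject_center (a point): Red reject carrier, same shape and size as the blue ones, in a pocket of the tray. This point: its centre. Must stay.
- objective: Bystander, loose: steel microscope objective standing on its end, 32 mm diameter, 50 mm tall. Origin: under its middle.
- puck1: Bystander, loose: black resin specimen puck, 32 mm diameter, 20 mm tall. Origin: under its middle.
- puck2: Bystander, loose: green resin specimen puck, 32 mm diameter, 20 mm tall. Origin: under its middle.
- jar: Bystander, loose: amber glass jar, 60 mm diameter, 75 mm tall. Origin: under its middle.
- eyepiece: Bystander, loose: black eyepiece standing on its end, 40 mm diameter, 68 mm tall. Origin: under its middle.
- screwdriver: Bystander, loose: screwdriver lying on the bench. Origin: under its middle.
Things that resemble listed ones, but are neither listed nor needed, are in the scene too. Leave any purple look-alike of the part that bears carrier_a_center alone.

How it is judged:
By the outcome, as a careful person would: the job done as asked, in the order asked, and still so for the second after the job is handed in, with the robot touching nothing.
It also fails if it takes over 72 s, if anything falls off the work surface, if the arm or the gripper's body presses on something with over 40 N, if the wrist force passes 120 N, or if a joint passes its speed limit or range.

ROBOT

A 6-joint arm with a two-finger parallel gripper is mounted at the origin on the work surface. World frame = base frame: x ahead of the robot, y to its left, z up, the work surface at z = 0. Lengths are in m, angles in rad, forces in N, time in s.
With the tool pointing down it reaches from about 0.325 to 0.9 m from the base axis. Payload 3.5 kg.
Tool frame: the origin (TCP) lies midway between the tips of the shut fingers; the grasp point (between the pads) lies 19 mm behind it; z points along the fingers, x is the direction in which the jaws open and shut, and the axes are right-handed (so a half turn about z gives the same grasp; the last joint's range is limited). The gripper opens to 85 mm and grips with 20 to 120 N. Pads are 22 mm wide; open, the fingers measure 114 mm over their backs; the gripper's body (76 mm by 85 mm) begins 54 mm behind the grasp point. The pads swing forward as they close: fully open they stand 13 mm farther back than shut.
Start: joints at [1.039, 0.276, -0.026, 1.268, 0, 1.467], TCP at [0.26, 0.568, 0.231] pointing down, gripper open.
Joint ranges: [-3.12, 3.12], [-0.85, 1.88], [-1.08, 1.24], [-1.95, 2.15], [-1.57, 1.53], [-3.14, 3.14]. Speed limits (rad/s): [2.57, 2.57, 3.14, 3.14, 3.14, 3.14].

INTERFACE

Orientations are given as a unit quaternion [w, x, y, z].
In Python, from plant import arm, read_camera, finish_job, spot_in, masks_of gives the robot as it stands.
- The arm moves only by the shell command python3 -m handwheel 'ROWS' [FORCE]. ROWS is JSON, a list of rows, each a list of 3 entries, a list of its own where there are three numbers: the gripper command: -1 is shut, 1 is fully open, values between are in proportion, then the shift along the tool's x, y, z in mm, then the turn about the tool's z in degrees. A call has 1 to 12 rows; each row is the pose to reach, as a shift and turn from the pose measured when the call began, along the tool's axes at that moment; what a row does not reach only later rows make up. A row lasts 1/10 s, in which the tool goes at most 50 mm and 8.59 degrees, less where a joint would pass 70% of its speed; a pose out of reach is approached as far as the arm can. A call with a gripper value outside its range is refused whole. The fingers move at their own pace and stop on an object; FORCE is the grip in N (left out, the last holds). Time passes only in rows, so rows that repeat a pose let the fingers close. It gives the time, the measured TCP pose, the force and the opening at its end, in the units of the state.
- arm.observe(): the state, without advancing time (a new reading comes with each control period).
- read_camera(name): name is "side" or "top"; returns a dict with "frame" (420x560x3 uint8, red, green, blue), "camera_matrix" (3x3 intrinsics, pixels), "dist_coeffs" ([k1, k2, p1, p2, k3] as OpenCV has them; the pictures are not rectified), "T" (4x4, takes a point from camera to world coordinates). Camera axes: x right, y up, looking along -z (the intrinsics and any distortion apply to the point x, -y, -z); pixel columns grow to the right and rows downward; lengths in m; the calibration is good to about 2 mm. A picture is of the moment at which its call begins. There is no depth.
- finish_job(): hands the job in, once; it reports no verdict.
Trained networks look in a picture, given as the dict that the camera call returned (one of the last four; its "shot" number tells which), for a name from the list of things; names that differ only in an ending like _2 or _b are one class to them, and where a whole thing is asked for, a point or a joint stands for the part that bears it (a point fixed in the world has none). Each returns a list of dicts, best first, with "p" (0 to 1); they miss things now and then, are a little off and sometimes report something else, mostly with a low value. They report only what shows in the picture. A call takes as long as a camera call. They do not tell look-alikes from the thing itself.
- spot_in(picture, target): "location" ([x, y, z] in m, in world coordinates, good to about 4 mm: the middle of the surface that is visible of it).
- masks_of(picture, target): "region" (420x560 bool, what is visible of it).
The state is a dict: "time": time; "q": joint angles; "qd": joint speeds; "tau": joint torques, N m; "ee_pos": TCP position; "orientation": TCP orientation; "force": force on the tool from outside, world axes, zero at the start; "wrist_torque": the same for the moment, N m; "grip_width": opening from 0.0 (shut) to 1.0 (fully open).
Only numpy, scipy, OpenCV 4.12 (cv2) and the standard library are available. Lean on these libraries where they do the work, as an engineer would, in place of code of your own. Each camera call takes 0.05 s, during which the arm holds its last target. There are 200 camera calls.

## Working session

There is one attempt and no reset: what is moved stays moved. The work goes in short steps, Python scripts to look and compute and a shell command to move; the robot and the scene stay as the last step left them, time stands still between calls to the robot, and variables do not carry over. Pictures are saved under pics/ and viewed, about 8 in all and at most 12, crops included, and the job is handed in when it is done.

```bash
ls; mkdir -p pics; cat > h.py <<'E'
import numpy as np, cv2
from plant import arm, read_camera, finish_job, spot_in, masks_of
def proj(c,P):
    T=np.array(c["T"]);P=np.atleast_2d(P).astype(float)
    q=(P-T[:3,3])@T[:3,:3]; q=q*[1,-1,-1]
    return cv2.projectPoints(q,np.zeros(3),np.zeros(3),np.array(c["camera_matrix"]),np.array(c["dist_coeffs"]))[0].reshape(-1,2)
def ray(c,px):
    T=np.array(c["T"])
    u=cv2.undistortPoints(np.array(px,float).reshape(-1,1,2),np.array(c["camera_matrix"]),np.array(c["dist_coeffs"])).reshape(-1,2)
    d=np.c_[u[:,0],-u[:,1],-np.ones(len(u))]@T[:3,:3].T
    return T[:3,3],d
def atz(c,px,z):
    o,d=ray(c,px); return o+d*((z-o[2])/d[:,2])[:,None]
def save(c,n,crop=None,s=1):
    f=c["frame"]
    if crop: x0,y0,x1,y1=crop; f=f[y0:y1,x0:x1]
    cv2.imwrite("pics/"+n,cv2.resize(f[:,:,::-1],None,fx=s,fy=s,interpolation=cv2.INTER_CUBIC))
E
python3 - <<'E'
from h import *
np.set_printoptions(precision=4,suppress=True)
print({k:np.round(v,3) for k,v in arm.observe().items()})
cs={n:read_camera(n) for n in("top","side")}
for n,c in cs.items():
    save(c,n+"0.png",s=1.42); print(n,np.array(c["T"]),np.array(c["camera_matrix"])[0])
    for t in "carrier_a_center tube tube_last tray stand_top reject_center objective puck1 jar eyepiece screwdriver carrier_a_nose".split():
        for r in spot_in(c,t):
            print(t,round(r["p"],2),np.round(r["location"],3),proj(c,r["location"])[0].round())
E
```

```text
pics
{'time': np.float64(0.0), 'q': array([ 1.039,  0.277, -0.028,  1.268,  0.   ,  1.467]), 'qd': array([ 0.002, -0.002, -0.001, -0.   ,  0.001,  0.002]), 'tau': array([  0.   , -44.551,  29.52 ,   0.016,   0.   ,   0.   ]), 'ee_pos': array([0.259, 0.568, 0.23 ]), 'orientation': array([ 0.   ,  0.841,  0.54 , -0.001]), 'force': array([-0.483,  0.105, -0.291]), 'wrist_torque': array([0.001, 0.013, 0.009]), 'grip_width': np.float64(1.002)}
top [[ 0.0203  0.982  -0.188   0.2483]
 [-0.9997  0.023   0.0122  0.0059]
 [ 0.0163  0.1877  0.9821  1.638 ]
 [ 0.      0.      0.      1.    ]] [502.6981   0.     276.3161]
carrier_a_center 0.62 [0.458 0.141 0.036] [227. 237.]
carrier_a_center 0.51 [0.618 0.182 0.026] [217. 189.]
carrier_a_center 0.43 [0.327 0.084 0.022] [244. 279.]
tube 0.58 [ 0.5   -0.266  0.081] [356. 225.]
tube_last 0.96 [ 0.5   -0.267  0.084] [357. 225.]
tray 0.87 [0.463 0.192 0.006] [212. 237.]
tray 0.34 [ 0.705 -0.018  0.038] [278. 164.]
stand_top 0.81 [0.489 0.015 0.006] [267. 230.]
stand_top 0.69 [0.484 0.247 0.044] [194. 228.]
stand_top 0.19 [0.461 0.143 0.038] [227. 236.
[... 1240 characters left out ...]
7. 170.]
tray 0.91 [0.469 0.216 0.007] [290. 283.]
stand_top 0.65 [0.492 0.022 0.006] [285. 237.]
stand_top 0.24 [0.461 0.15  0.042] [294. 255.]
reject_center 0.7 [0.47  0.215 0.04 ] [290. 272.]
reject_center 0.45 [ 0.498 -0.245  0.084] [287. 171.]
objective 0.73 [ 0.712 -0.003  0.031] [211. 222.]
jar 0.7 [ 0.658 -0.44   0.045] [247. 154.]
eyepiece 0.7 [0.644 0.479 0.061] [197. 349.]
screwdriver 0.64 [ 0.359 -0.475  0.022] [326. 158.]
carrier_a_nose 0.8 [0.333 0.088 0.023] [341. 249.]
carrier_a_nose 0.67 [ 0.498 -0.244  0.082] [287. 171.]
carrier_a_nose 0.57 [0.46  0.147 0.042] [295. 255.]
carrier_a_nose 0.57 [0.48  0.252 0.045] [285. 281.]
carrier_a_nose 0.53 [0.617 0.195 0.018] [233. 271.]
```

View pics/top0.png

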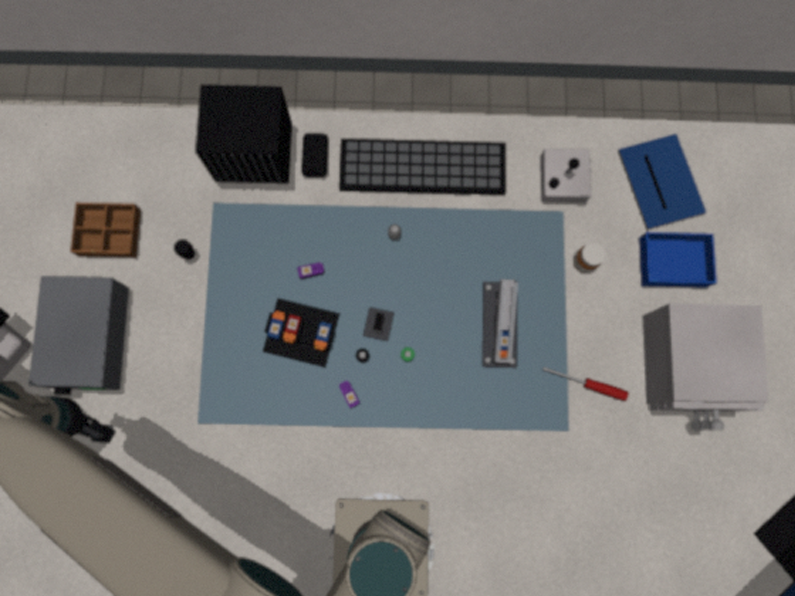

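```bash
python3 - <<'E'
import cv2
from h import *
a=cv2.imread("pics/top0.png");b=cv2.imread("pics/side0.png")
s=1.42
def crop(im,x0,y0,x1,y1,k): 
    return cv2.resize(im[int(y0*s):int(y1*s),int(x0*s):int(x1*s)],(int((x1-x0)*k),int((y1-y0)*k)),interpolation=cv2.INTER_CUBIC)
import numpy as np
A=crop(a,180,205,280,265,5) ;A2=crop(a,320,190,400,265,3.75)
B=crop(b,220,220,360,300,3.5)
o=np.zeros((600,800,3),np.uint8)
o[:300,:500]=A;o[:281,500:800]=A2;o[300:580,:490]=B
B2=crop(b,240,150,330,215,3.4);o[300:300+B2.shape[0],492:492+B2.shape[1]]=B2
cv2.imwrite("pics/crop0.png",o)
E
```

```text
(no output)
```

View pics/crop0.png

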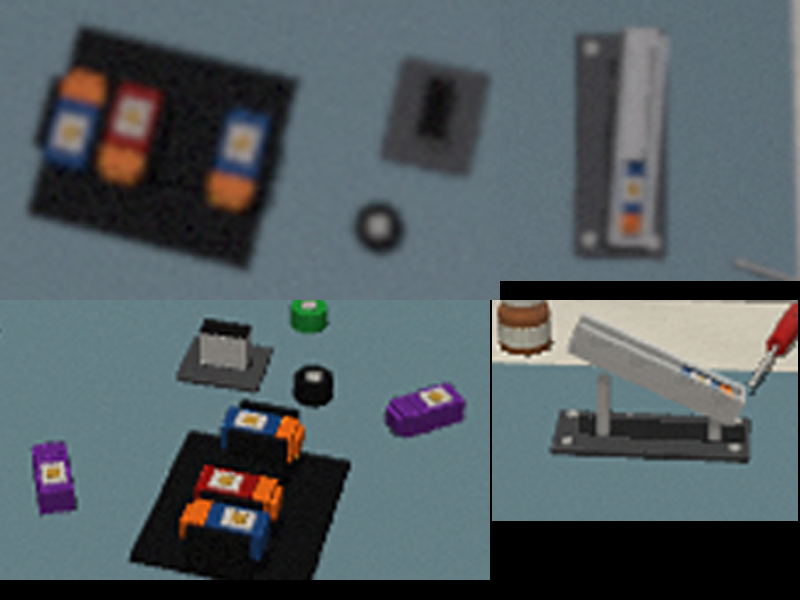

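```bash
cat >> h.py <<'E'
from scipy.optimize import minimize
from scipy.spatial import ConvexHull
def render(c,P,roi,k=8):
    x0,y0,x1,y1=roi; p=proj(c,P); h=p[ConvexHull(p).vertices]
    im=np.zeros(((y1-y0)*k,(x1-x0)*k),np.uint8)
    cv2.fillPoly(im,[np.round(((h+.5-[x0,y0])*k-.5)*16).astype(np.int32)],255,shift=4)
    im=cv2.GaussianBlur(im,(0,0),0.6*k)
    return cv2.resize(im,(x1-x0,y1-y0),interpolation=cv2.INTER_AREA)/255.
def box(x0,x1,y0,y1,z0,z1): return np.array([[x,y,z] for x in(x0,x1) for y in(y0,y1) for z in(z0,z1)])
def place(P,x,y,z,yaw,slope=0):
    c,s=np.cos(slope),np.sin(slope); R=np.array([[c,0,-s],[0,1,0],[s,0,c]])
    c,s=np.cos(yaw),np.sin(yaw); return P@R.T@np.array([[c,-s,0],[s,c,0],[0,0,1]]).T+[x,y,z]
def fit(views,model,p0,sc):
    # views: list of (cam, softmask cropped, roi); model(p)->points
    f=lambda u:sum(((render(c,model(p0+u*sc),r)-m)**2).sum() for c,m,r in views)
    b=minimize(f,np.zeros(len(p0)),method="Nelder-Mead",options=dict(initial_simplex=np.vstack([np.zeros(len(p0)),np.eye(len(p0))*1.]),xatol=.01,fatol=.01,maxfev=600))
    return p0+b.x*sc,b.fun
E
python3 - <<'E'
from h import *
import pickle
cs={n:read_camera(n) for n in("top","side")}
pickle.dump(cs,open("cs.pkl","wb"))
for n,rois in dict(top=[("carriers",(185,212,240,255)),("stand",(250,212,285,245)),("tube",(330,190,375,262))],side=[("tube",(250,150,330,210))]).items():
    for t,r in rois:
        x0,y0,x1,y1=r; h=cv2.cvtColor(cs[n]["frame"],cv2.COLOR_RGB2HSV)[y0:y1,x0:x1]
        print(n,t); 
        for row in (range(0,y1-y0,8)): print(y0+row,' '.join('%d/%d/%d'%tuple(v) for v in h[row,::3]))
E
```

```text
top carriers
212 101/53/121 100/53/120 99/48/122 102/50/92 103/81/22 165/17/30 102/47/54 99/59/82 100/50/113 101/53/121 102/51/125 100/53/124 101/56/123 99/54/123 101/50/122 102/57/125 100/55/126 101/52/122 101/52/123
220 103/50/123 100/50/118 120/8/67 10/187/154 11/190/149 10/156/75 0/31/25 30/32/24 90/16/16 160/31/25 90/44/23 150/19/27 120/11/24 144/58/22 90/36/21 98/43/24 103/43/42 98/46/61 100/53/102
228 99/54/123 101/62/45 113/39/112 128/8/132 109/97/100 161/117/24 7/67/134 19/118/149 179/89/120 155/90/17 132/64/20 162/51/25 120/46/22 107/116/46 109/139/103 108/166/86 106/138/59 101/50/41 100/53/125
236 100/54/122 108/105/78 108/155/92 108/143/100 110/153/35 11/182/157 10/188/176 10/182/165 0/95/35 150/34/15 34/78/23 120/12/21 133/74/31 110/83/105 150/6/130 111/59/104 83/51/20 103/58/93 99/53/126
244 97/47/92 130/27/28 120/18/29 83/46/22 30/23/22 90/12/21 150/11/24 105/20/26 150/10/25 0/12/22 135/26/20 140/35/22 15/162/88 11/186/155 11/181/151 9/127/46 101/64/64 101/49/124 101/56/127
252 102/55/120 102/55/125 100/53/126 101/55/125 102/55/120 100/51/109 103/49/84 102/53/48 30/9/3
[... 3675 characters left out ...]
/35 15/15/34 15/15/35 0/7/37 150/7/36 90/15/35 150/7/37 30/7/38 25/12/128 90/13/38 135/28/37 105/16/32 97/61/134 95/65/134 96/66/131 94/66/131 95/65/133
198 95/63/133 97/63/133 96/64/135 94/60/132 95/62/136 96/63/134 96/61/133 96/63/134 97/65/134 96/62/135 95/63/134 96/61/134 95/62/136 97/60/135 95/61/134 96/61/133 95/62/136 95/64/132 95/58/136 96/61/137 97/66/136 97/64/136 97/65/134 96/62/135 95/63/134 96/61/134 96/62/135
206 95/65/130 97/60/135 97/61/133 96/60/136 97/61/133 95/61/133 96/61/133 96/65/130 95/59/133 96/68/132 97/63/134 95/61/134 96/65/134 94/63/130 97/63/134 95/60/131 95/62/136 96/63/134 94/66/132 97/62/132 94/62/131 97/61/134 96/64/132 96/63/134 95/63/130 95/62/132 96/59/133
```

```bash
cat > m.py <<'E'
from h import *
import pickle
np.set_printoptions(precision=4,suppress=True)
cs=pickle.load(open("cs.pkl","rb"));T=cs["top"];S=cs["side"]
CAR=np.vstack([box(-.025,.030,-.013,.013,-.011,.011),box(-.030,-.025,-.010,.010,-.008,.008)])
def hsv(c,r): x0,y0,x1,y1=r; return [v.astype(float) for v in cv2.split(cv2.cvtColor(c["frame"],cv2.COLOR_RGB2HSV)[y0:y1,x0:x1])]
def fill(m):
    cn,_=cv2.findContours(m.astype(np.uint8),cv2.RETR_EXTERNAL,cv2.CHAIN_APPROX_NONE)
    c=max(cn,key=cv2.contourArea); o=np.zeros(m.shape,np.uint8); cv2.drawContours(o,[c],-1,1,-1); return o.astype(float)
if __name__=="__main__":
    k=np.ones((5,5),np.uint8)
    for n,ctr,yaw in (("right",(.458,.141),-.25),("left",(.484,.247),2.9),("red",(.474,.214),-.25)):
        p=proj(T,[*ctr,.036])[0].astype(int); r=(p[0]-14,p[1]-16,p[0]+15,p[1]+17)
        H,s,v=hsv(T,r)
        m=((s*v>4300)&(v>38)) | ((v>95)&(s<40))
        hue={"red":(H<30)|(H>150)}.get(n, np.ones_like(H)>0)
        lab,nb=None,None
        if n!="red":   # drop red carrier's pixels
            redm=((H>150)|(H<5))&(s>110)
        num,l,st,ce=cv2.connectedComponentsWithStats(m.astype(np.uint8),connectivity=4)
        i=l[16,14] or 1+np.argmax(st[1:,4])
        m=fill(cv2.morphologyEx((l==i).astype(np.uint8),cv2.MORPH_CLOSE,k))
        q,e=fit([(T,m,r)],lambda q:place(CAR,q[0],q[1],.031,q[2]),np.array([*ctr,yaw]),np.array([.006,.006,.15]))
        print(n,q,np.degrees(q[2]),"err",e,"area",m.sum(),render(T,place(CAR,q[0],q[1],.031,q[2]),r).sum())
    r=(178,200,246,266);H,s,v=hsv(T,r)
    m=fill(np.isin(1,1)*((v<75)|(s>90)|((v>125)&(s<45))))
    pl=np.vstack([box(-.065,.065,-.075,.075,0,.004)])
    q,e=fit([(T,m,r)],lambda q:place(pl,q[0],q[1],0,q[2]),np.array([.463,.192,-.25]),np.array([.008,.008,.15]));print("tray",q,np.degrees(q[2]),e,m.sum())
    for d in(-54,18,54): print(d,q[0]-np.sin(q[2])*d/1e3,q[1]+np.cos(q[2])*d/1e3)
    r=(250,212,290,248);H,s,v=hsv(T,r); m=fill((v<95))
    pl=box(-.035,.035,-.03,.03,0,.006)
    q,e=fit([(T,m,r)],lambda q:place(pl,q[0],q[1],0,q[2]),np.array([.489,.018,-.25]),np.array([.008,.008,.15]));print("stand",q,np.degrees(q[2]),e,m.sum())
    m=fill(v<45); tp=box(-.02,.02,-.009,.009,.03,.04)
    q,e=fit([(T,m,r)],lambda q:place(tp,q[0],q[1],0,q[2]),q,np.array([.008,.008,.15]));print("standtop",q,np.degrees(q[2]),e,m.sum())
    # tube
    r=(330,185,375,265);H,s,v=hsv(T,r); m1=(v>88)&(s<32); m1=fill(cv2.morphologyEx(m1.astype(np.uint8),cv2.MORPH_CLOSE,k)); 
    r2=(250,145,330,205);H,s,v2=hsv(S,r2); 
    print("\n".join(''.join('#' if x else '.' for x in row) for row in m1))
    b=(s<28)&(v2>95)&(v2<180); print("\n".join(''.join('#' if x else '.' for x in row) for row in b))
E
python3 m.py
```

```text
right [ 0.461   0.1437 -0.2306] -13.211630072021537 err 21.07354094579008 area 204.0 172.35686274509806
left [0.4876 0.2499 2.7855] 159.6000795733555 err 530.4887043444828 area 727.0 178.52156862745096
red [ 0.479   0.2195 -0.4033] -23.107308300154553 err 221.92965782391389 area 416.0 178.07843137254903
tray [ 0.4729  0.1961 -0.2215] -12.688392734229478 54.47108035371011 1821.0
-54 0.46101231880842336 0.1434273700436356
18 0.47682701593284726 0.21366906246959255
54 0.4847343644950592 0.24878990868257106
stand [ 0.4966  0.0174 -0.2006] -11.495439283738975 13.008535178777393 388.0
standtop [ 0.497   0.0166 -0.1835] -10.51165841081745 6.301653210303729 73.0
.............................................
.............................................
.............................................
.............................................
.............................................
.............................................
.............................................
.............................................
.............................................
.......................
[... 7402 characters left out ...]
....................................................
................................................................................
................................................................................
................................................................................
................................................................................
................................................................................
................................................................................
................................................................................
................................................................................
```

```bash
cat > tf.py <<'E'
from m import *
k=np.ones((5,5),np.uint8)
r=(330,185,375,265);H,s,v=hsv(T,r); m1=fill(cv2.morphologyEx(((v>88)&(s<32)).astype(np.uint8),cv2.MORPH_CLOSE,k)); m1[67:,:19]=0; m1[67:,32:]=0
r2=(250,145,330,205);H,s,v2=hsv(S,r2)
mat=(np.abs(H-96)<8)&(s>40); wht=(v2>180)|((s>=24)&(v2>140)&(H>15)&(H<30))
b=(~mat)&(~wht)&(v2>80); b[:9]=0;b[:,:10]=0;b[:,64:]=0;b[44:]=0
b=cv2.morphologyEx(cv2.morphologyEx(b.astype(np.uint8),cv2.MORPH_CLOSE,np.ones((3,3))),cv2.MORPH_OPEN,k); m2=fill(b)
print("\n".join(''.join('#' if x else '.' for x in row) for row in m2[5:50]))
B=lambda L:box(-L,0,-.0175,.0175,-.004,.0275)
mod=lambda q:place(B(q[4]),q[0],q[1],q[2],q[3],np.radians(25))
p0=np.array([.58,-.27,.12,-.05,.18]);sc=np.array([.01,.01,.01,.08,.01])
for V in ([(T,m1,r),(S,m2,r2)],):
    q,e=fit(V,mod,p0,sc); q,e=fit(V,mod,q,sc/3); print(q,np.degrees(q[3]),e,[((render(c,mod(q),rr)-mm)**2).sum() for c,mm,rr in V],m1.sum(),m2.sum())
    for c,mm,rr,n in ((T,m1,r,"top"),(S,m2,r2,"side")):
        h=proj(c,mod(q));f=cv2.resize(c["frame"][rr[1]:rr[3],rr[0]:rr[2]],None,fx=5,fy=5,interpolation=cv2.INTER_CUBIC)
        hh=h[ConvexHull(h).vertices]; cv2.polylines(f,[np.round((hh+.5-[rr[0],rr[1]])*5).astype(int)],True,(0,255,0),1)
        cv2.imwrite(f"/tmp/{n}.png",f[:,:,::-1])
    a=cv2.imread("/tmp/top.png");b=cv2.imread("/tmp/side.png");o=np.zeros((400,230+400,3),np.uint8);o[:a.shape[0],:a.shape[1]]=a;o[:b.shape[0],230:230+b.shape[1]]=b;cv2.imwrite("pics/tube0.png",o)
E
python3 tf.py
```

```text
................................................................................
................................................................................
................................................................................
................................................................................
................................................................................
................................................................................
...............######...........................................................
..............##########........................................................
..............############......................................................
.............###############....................................................
.............#################..................................................
............####################................................................
............######################..............................................
............#########################..........
[... 2000 characters left out ...]
..........................................................
................................................................................
................................................................................
................................................................................
................................................................................
................................................................................
................................................................................
[ 0.5864 -0.2669  0.1023  0.0022  0.1841] 0.12380850503785044 87.42480584390619 [np.float64(31.330103806228376), np.float64(56.09470203767781)] 733.0 694.0
```

View pics/tube0.png

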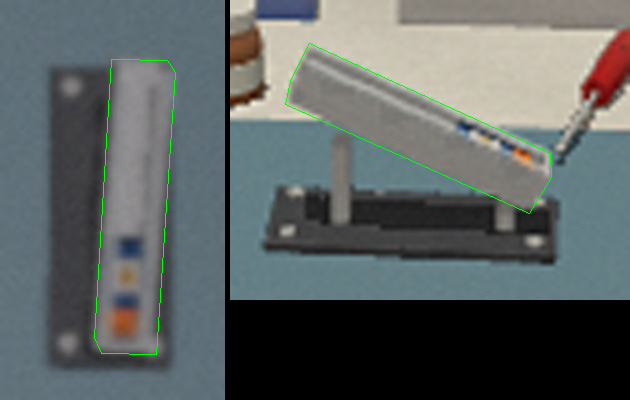

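```bash
cat > go.py <<'E'
import sys,numpy as np
from plant import arm
from scipy.spatial.transform import Rotation as R
def go(x,y,z,psi):
    s=arm.observe(); q=s["orientation"]; M=R.from_quat([q[1],q[2],q[3],q[0]])
    M=M.as_matrix(); d=M.T@(np.array([x,y,z])-s["ee_pos"])*1e3
    cur=np.degrees(np.arctan2(M[1,0],M[0,0])); t=(cur-psi+180)%360-180
    print("shift",d.round(1),"turn",round(t,1),"| cur",s["ee_pos"].round(4),"psi",round(cur,1),"tilt",M[:,2].round(3),"w",round(float(s["grip_width"])*85,1),"F",np.round(s["force"],1),"t",round(float(s["time"]),2),"j6",round(float(s["q"][5]),2))
if __name__=="__main__":
    a=list(map(float,sys.argv[1:]))
    for i in range(0,len(a),4): go(*a[i:i+4])
E
python3 go.py .461 .1435 .11 -12.9
```

```text
shift [-302.8  359.6  121.3] turn 78.3 | cur [0.2599 0.5684 0.2313] psi 65.4 tilt [-0.  0. -1.] w 85.4 F [-0.   0.2  0.5] t 1.4 j6 1.47
```

```bash
python3 -m handwheel '[[1,[-303,360,121],78.3],[1,[-303,360,121],78.3],[1,[-303,360,121],78.3],[1,[-303,360,121],78.3],[1,[-303,360,121],78.3],[1,[-303,360,121],78.3],[1,[-303,360,121],78.3],[1,[-303,360,121],78.3],[1,[-303,360,121],78.3],[1,[-303,360,121],78.3],[1,[-303,360,121],78.3],[1,[-303,360,121],78.3]]' 30; python3 go.py .461 .1435 .06 -12.9; python3 - <<'E'
from h import *
a=read_camera("top");b=read_camera("side")
A=cv2.resize(a["frame"][195:275,180:280],(500,400),interpolation=cv2.INTER_CUBIC)
B=cv2.resize(b["frame"][170:310,230:380],(450,420),interpolation=cv2.INTER_CUBIC)
o=np.zeros((420,800,3),np.uint8);o[:400,:400]=A[:,:400];o[:,400:]=B[:,:400];cv2.imwrite("pics/pre1.png",o[:,:,::-1])
E
```

```text
time: 2.6
ee_pos: [0.4614, 0.1426, 0.1102]
orientation: [-0.0, 0.994, -0.113, -0.0]
force: [-0.4, -0.4, -0.2]
grip_width: 0.995
shift [-0.5 -0.8 50.2] turn -0.1 | cur [0.4614 0.1426 0.1102] psi -13.0 tilt [-0.001  0.    -1.   ] w 84.6 F [-0.4 -0.4 -0.2] t 2.6 j6 1.96
```

View pics/pre1.png

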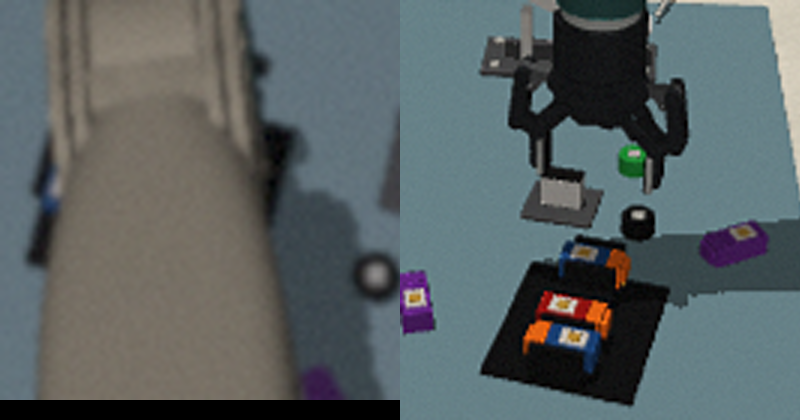

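```bash
python3 -m handwheel '[[1,[0,-1,50],0],[1,[0,-1,90],0],[1,[0,-1,102],0],[1,[0,-1,102],0],[0.3,[0,-1,102],0],[0.3,[0,-1,102],0],[0.3,[0,-1,102],0],[0.3,[0,-1,102],0],[0.3,[0,-1,102],0]]' 30; python3 go.py .461 .1435 .1 -12.9
```

```text
time: 3.6
ee_pos: [0.4638, 0.1455, 0.0108]
orientation: [-0.001, 0.994, -0.112, 0.002]
force: [-0.2, 0.5, 7.0]
grip_width: 0.692
shift [ -1.9   2.3 -89.2] turn 0.1 | cur [0.4638 0.1455 0.0108] psi -12.8 tilt [ 0.005  0.002 -1.   ] w 58.8 F [-0.2  0.5  7. ] t 3.6 j6 1.96
```

```bash
python3 -m handwheel '[[0.3,[0,0,-5],0],[0.3,[0,0,-30],0],[0.3,[0,0,-70],0],[0.3,[0,0,-90],0],[0.3,[0,0,-90],0]]'; python3 go.py .4966 .0172 .1 -11; python3 - <<'E'
from h import *
b=read_camera("side");save(b,"lift1.png",(230,170,350,290),4)
E
```

```text
time: 4.1
ee_pos: [0.4668, 0.1458, 0.105]
orientation: [-0.002, 0.994, -0.112, 0.006]
force: [1.2, 1.6, -0.3]
grip_width: 0.694
shift [ 57.5 118.8   5. ] turn -1.8 | cur [0.4668 0.1458 0.105 ] psi -12.8 tilt [ 0.013  0.003 -1.   ] w 59.0 F [ 1.2  1.6 -0.3] t 4.1 j6 1.96
```

View pics/lift1.png

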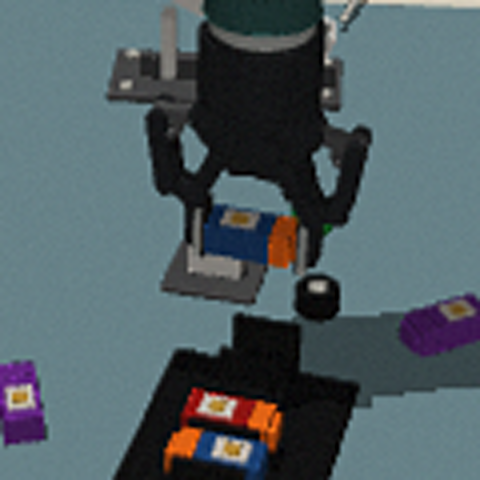

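```bash
python3 -m handwheel '[[0.3,[20,40,0],0],[0.3,[40,80,0],-1],[0.3,[57,119,20],-2],[0.3,[57,119,50],-2],[0.3,[57,119,60],-2],[0.3,[57,119,60],-2]]'; python3 go.py .4966 .0172 .033 -11
```

```text
time: 4.75
ee_pos: [0.4915, 0.0174, 0.0403]
orientation: [-0.002, 0.996, -0.094, 0.001]
force: [-0.4, 0.8, 0.1]
grip_width: 0.693
shift [ 5.  -0.7  7.3] turn 0.2 | cur [0.4915 0.0174 0.0403] psi -10.8 tilt [ 0.003  0.004 -1.   ] w 58.9 F [-0.4  0.8  0.1] t 4.75 j6 1.66
```

```bash
python3 -m handwheel '[[0.3,[4,0,5],0],[0.3,[4,0,8],0],[0.3,[4,0,9],0],[0.3,[4,0,9],0]]'; python3 go.py .4966 .0172 .031 -11
```

```text
time: 5.15
ee_pos: [0.4958, 0.0172, 0.0317]
orientation: [-0.002, 0.996, -0.094, 0.001]
force: [-0.0, -0.6, -0.5]
grip_width: 0.695
shift [ 0.8 -0.2  0.7] turn 0.2 | cur [0.4958 0.0172 0.0317] psi -10.8 tilt [ 0.003  0.004 -1.   ] w 59.1 F [-0.  -0.6 -0.5] t 5.15 j6 1.66
```

No contact yet; lower a little further, and release only on contact.

```bash
python3 -m handwheel '[[0.3,[1,0,1.5],0],[0.3,[1,0,2.5],0],[0.3,[1,0,2.5],0]]'; python3 go.py .4966 .0172 .031 -11
```

```text
time: 5.45
ee_pos: [0.497, 0.0172, 0.0308]
orientation: [-0.002, 0.996, -0.094, 0.002]
force: [-3.9, 0.4, 10.6]
grip_width: 0.696
shift [-0.4  0.1 -0.2] turn 0.3 | cur [0.497  0.0172 0.0308] psi -10.7 tilt [ 0.004  0.004 -1.   ] w 59.2 F [-3.9  0.4 10.6] t 5.45 j6 1.66
```

```bash
python3 -m handwheel '[[1,[0,0,-0.5],0],[1,[0,0,-0.5],0],[1,[0,0,-0.5],0],[1,[0,0,-0.5],0],[1,[0,0,-25],0],[1,[0,0,-60],0],[1,[0,0,-85],0],[1,[0,0,-85],-20],[1,[0,0,-85],-30],[1,[0,0,-85],-40],[1,[0,0,-85],-50],[1,[0,0,-85],-50]]'; python3 go.py .5127 .0141 .12 79.2 .5127 .0141 .035 79.2
```

```text
time: 6.65
ee_pos: [0.4965, 0.0169, 0.1156]
orientation: [-0.001, 0.96, 0.28, 0.002]
force: [0.1, 0.3, 0.0]
grip_width: 1.0
shift [12.1 11.1 -4.4] turn -46.6 | cur [0.4965 0.0169 0.1156] psi 32.6 tilt [ 0.003  0.004 -1.   ] w 85.0 F [0.1 0.3 0. ] t 6.65 j6 0.9
shift [11.7 11.2 80.6] turn -46.6 | cur [0.4965 0.0169 0.1156] psi 32.6 tilt [ 0.003  0.004 -1.   ] w 85.0 F [0.1 0.3 0. ] t 6.65 j6 0.9
```

```bash
python3 -m handwheel '[[1,[12,11,0],-15],[1,[12,11,0],-25],[1,[12,11,0],-35],[1,[12,11,0],-46.6],[1,[12,11,0],-46.6],[1,[12,11,0],-46.6],[1,[12,11,0],-46.6]]'; python3 go.py .5127 .0141 .035 79.2;python3 - <<'E'
from h import *
b=read_camera("side");save(b,"st1.png",(230,150,350,270),4)
E
```

```text
time: 7.35
ee_pos: [0.5124, 0.0141, 0.1153]
orientation: [-0.001, 0.771, 0.637, 0.002]
force: [-0.2, -0.2, 1.0]
grip_width: 0.997
shift [-0.2  0.2 80.3] turn -0.0 | cur [0.5124 0.0141 0.1153] psi 79.2 tilt [ 0.003  0.004 -1.   ] w 84.7 F [-0.2 -0.2  1. ] t 7.35 j6 0.09
```

View pics/st1.png

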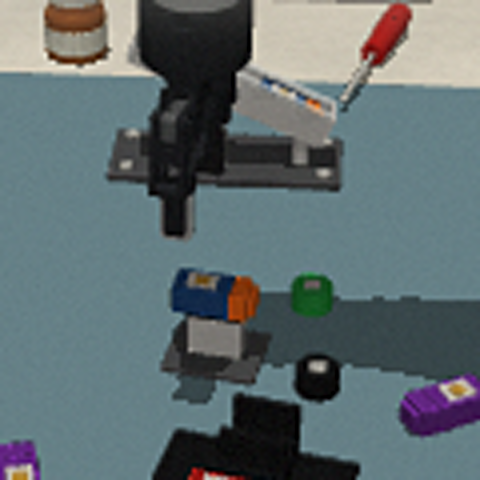

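```bash
python3 -m handwheel '[[1,[0,0,45],0],[1,[0,0,80],0],[1,[0,0,80],0],[-0.6,[0,0,80],0],[-0.6,[0,0,80],0],[-0.6,[0,0,80],0],[-0.6,[0,0,80],0],[-0.6,[0,0,80],0],[-0.6,[0,0,80],0],[-0.6,[0,0,80],0]]' 20; python3 go.py .5127 .0141 .15 90
```

```text
time: 8.4
ee_pos: [0.5141, 0.0141, 0.037]
orientation: [0.001, 0.771, 0.637, 0.003]
force: [-1.2, -0.3, 6.4]
grip_width: 0.304
shift [   0.2   -0.8 -113. ] turn -10.9 | cur [0.5141 0.0141 0.037 ] psi 79.1 tilt [ 0.006  0.003 -1.   ] w 25.8 F [-1.2 -0.3  6.4] t 8.4 j6 0.09
```

```bash
python3 -m handwheel '[[0,[0,0,0],0],[0,[0,0,0],0],[0,[0,0,0],0],[0,[0,-7.3,1],0],[0,[0,-7.3,1],0],[-0.6,[0,-7.3,1],0],[-0.6,[0,-7.3,1],0],[-0.6,[0,-7.3,1],0],[-0.6,[0,-7.3,1],0],[-0.6,[0,-7.3,1],0]]' 20; python3 go.py .5127 .0141 .15 79
python3 -m handwheel '[[-0.6,[0,0,-12],0],[-0.6,[0,0,-15],0],[-0.6,[0,-35,-15],0],[-0.6,[0,-47,-15],0],[-0.6,[0,-47,-15],0]]'; python3 go.py .4611 .0242 .035 79.1
```

```text
time: 9.4
ee_pos: [0.507, 0.0155, 0.036]
orientation: [0.001, 0.771, 0.637, 0.003]
force: [0.2, -0.4, -1.1]
grip_width: 0.304
shift [   0.2    6.4 -114. ] turn 0.1 | cur [0.507  0.0155 0.036 ] psi 79.1 tilt [ 0.006  0.003 -1.   ] w 25.9 F [ 0.2 -0.4 -1.1] t 9.4 j6 0.09
time: 9.9
ee_pos: [0.4584, 0.0247, 0.0504]
orientation: [-0.0, 0.771, 0.637, 0.002]
force: [0.1, -0.7, -1.6]
grip_width: 0.3
shift [-0.1  2.7 15.4] turn 0.0 | cur [0.4584 0.0247 0.0504] psi 79.1 tilt [ 0.004  0.003 -1.   ] w 25.5 F [ 0.1 -0.7 -1.6] t 9.9 j6 0.1
```

```bash
python3 -m handwheel '[[-0.6,[0,2.5,8],0],[-0.6,[0,2.5,13],0],[-0.6,[0,2.5,15],0],[-0.6,[0,2.5,16.5],0],[-0.6,[0,2.5,18],0]]'; python3 go.py .4611 .0242 .029 79.1
python3 -m handwheel '[[-0.6,[0,0,1],0],[-0.6,[0,0,2],0],[-0.6,[0,0,3],0],[-0.6,[0,0,4],0],[-0.6,[0,0,4],0]]'; python3 go.py .4611 .0242 .029 79.1; python3 - <<'E'
from h import *
b=read_camera("side");save(b,"tilt1.png",(250,190,350,270),5)
E
```

```text
time: 10.4
ee_pos: [0.4619, 0.0243, 0.0339]
orientation: [-0.0, 0.771, 0.637, 0.003]
force: [-5.9, 1.8, 17.9]
grip_width: 0.301
shift [-0.3 -0.8  4.8] turn 0.0 | cur [0.4619 0.0243 0.0339] psi 79.1 tilt [ 0.004  0.004 -1.   ] w 25.6 F [-5.9  1.8 17.9] t 10.4 j6 0.1
time: 10.9
ee_pos: [0.4619, 0.0243, 0.0312]
orientation: [-0.001, 0.771, 0.637, 0.002]
force: [-7.3, 1.4, 17.9]
grip_width: 0.305
shift [-0.3 -0.8  2.2] turn 0.0 | cur [0.4619 0.0243 0.0312] psi 79.1 tilt [ 0.002  0.004 -1.   ] w 25.9 F [-7.3  1.4 17.9] t 10.9 j6 0.1
```

View pics/tilt1.png

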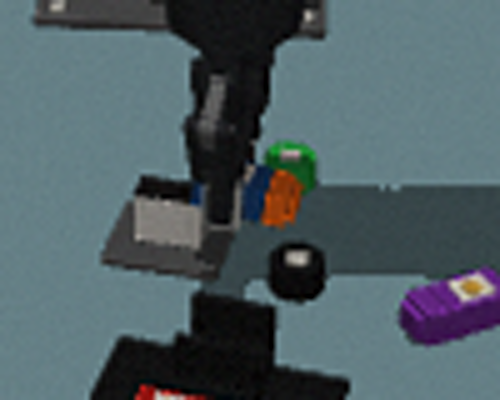

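```bash
python3 -m handwheel '[[-0.6,[0,0,2],0],[-0.6,[0,0,3.5],0],[-0.6,[0,0,4.2],0],[-0.6,[0,0,4.2],0]]'; python3 go.py .4611 .0242 .029 79.1
python3 -m handwheel '[[-0.6,[0,0,-30],0],[-0.6,[0,0,-80],0],[-0.6,[0,0,-120],0],[-0.6,[0,0,-120],0]]'; python3 go.py .62 -.267 .15 90; python3 - <<'E'
from h import *
b=read_camera("side");save(b,"tilt2.png",(250,150,350,270),5)
h=[v.astype(int) for v in cv2.split(cv2.cvtColor(b["frame"],cv2.COLOR_RGB2HSV))]
import pickle;pickle.dump(b,open("tilt.pkl","wb"))
E
```

```text
time: 11.35
ee_pos: [0.462, 0.0243, 0.0286]
orientation: [-0.001, 0.771, 0.637, 0.002]
force: [-7.1, 0.7, 18.7]
grip_width: 0.304
shift [-0.3 -0.9 -0.4] turn 0.0 | cur [0.462  0.0243 0.0286] psi 79.1 tilt [ 0.001  0.004 -1.   ] w 25.9 F [-7.1  0.7 18.7] t 11.35 j6 0.1
time: 11.75
ee_pos: [0.4678, 0.0233, 0.1546]
orientation: [0.003, 0.771, 0.637, 0.006]
force: [0.9, -0.3, -0.7]
grip_width: 0.3
shift [-256.3  204.2    5.9] turn -10.9 | cur [0.4678 0.0233 0.1546] psi 79.1 tilt [ 0.014  0.003 -1.   ] w 25.5 F [ 0.9 -0.3 -0.7] t 11.75 j6 0.1
```

View pics/tilt2.png

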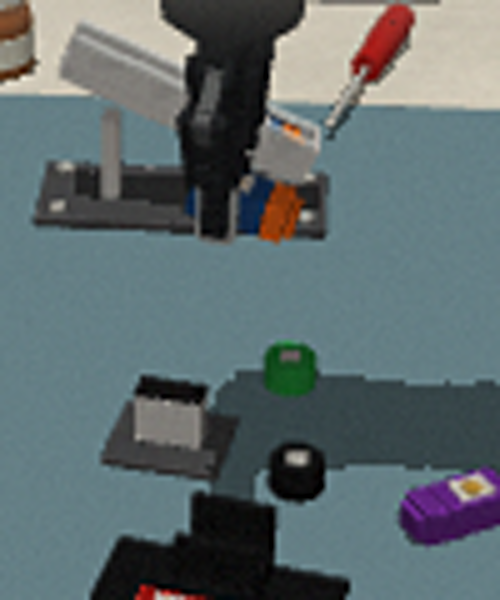

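```bash
cat > ft.py <<'E'
from m import CAR,hsv
from h import *
from go import arm
def tiltfit(b,roi,tcp,psi,off,yo=0.0,s0=22):
    # carrier centre = TCP + R(slope)... fit slope, along, up. yaw = psi-90
    H,s,v=hsv(b,roi); m=(((H>100)&(H<118)&(s>95))|((H<22)&(s>120)))&(v>35)
    m=fillm(m)
    yaw=np.radians(psi-90)
    def mod(q):
        c,sn=np.cos(yaw),np.sin(yaw)
        return place(CAR,tcp[0]-c*q[1]-sn*yo,tcp[1]-sn*q[1]+c*yo,tcp[2]+q[2],yaw,q[0])
    q,e=fit([(b,m,roi)],mod,np.array([np.radians(s0),off[0],off[1]]),np.array([.15,.005,.005]))
    q,e=fit([(b,m,roi)],mod,q,np.array([.1,.003,.003]))
    print("slope",np.degrees(q[0]).round(1),"centre back(-x) of TCP, up",(q[1:]*1e3).round(1),"err",round(e,2),"area",m.sum())
    return q,m
def fillm(m):
    n,l,st,_=cv2.connectedComponentsWithStats(m.astype(np.uint8),connectivity=4)
    i=1+np.argmax(st[1:,4]); return cv2.morphologyEx((l==i).astype(np.uint8),cv2.MORPH_CLOSE,np.ones((3,3),np.uint8)).astype(float)
E
python3 - <<'E'
from ft import *
import pickle
b=pickle.load(open("tilt.pkl","rb")); s=arm.observe()
q,m=tiltfit(b,(300,182,318,204),s["ee_pos"],79.1,(.010,.015))
print("\n".join(''.join('#' if x else '.' for x in r) for r in m))
E
python3 go.py .64 -.266 .17 90
```

```text
slope 12.7 centre back(-x) of TCP, up [ 9.5 17.2] err 5.01 area 115.0
..................
..................
..................
###...............
######............
#########.........
##########........
###########.......
###########.......
###########.......
##########........
##########........
#########.........
#########.........
#########.........
..######..........
.....#............
..................
..................
..................
..................
..................
shift [-251.2  226.1  -17.6] turn -10.9 | cur [0.4656 0.0235 0.1517] psi 79.1 tilt [ 0.009  0.003 -1.   ] w 25.5 F [-0.8 -0.7 -0.9] t 11.8 j6 0.1
```

```bash
python3 -m handwheel '[[-0.6,[-40,50,-20],-5],[-0.6,[-80,90,-20],-10.9],[-0.6,[-120,130,-20],-10.9],[-0.6,[-160,170,-20],-10.9],[-0.6,[-200,200,-20],-10.9],[-0.6,[-240,230,-20],-10.9],[-0.6,[-250,233,-20],-10.9],[-0.6,[-250,233,-20],-10.9],[-0.6,[-250,233,-20],-10.9]]'; python3 go.py .6476 -.2669 .1135 90; python3 - <<'E'
from ft import *
import pickle
b=read_camera("side"); s=arm.observe();pickle.dump((b,s),open("pre.pkl","wb"))
save(b,"pre2.png",(210,130,330,220),5)
t=read_camera("top");pickle.dump(t,open("pret.pkl","wb"))
E
```

```text
time: 12.7
ee_pos: [0.6461, -0.2669, 0.1691]
orientation: [-0.0, 0.708, 0.706, 0.004]
force: [-0.0, 0.8, -0.7]
grip_width: 0.303
shift [-0.3  1.2 55.6] turn -0.1 | cur [ 0.6461 -0.2669  0.1691] psi 89.9 tilt [ 0.005  0.005 -1.   ] w 25.8 F [-0.   0.8 -0.7] t 12.7 j6 -0.49
```

View pics/pre2.png

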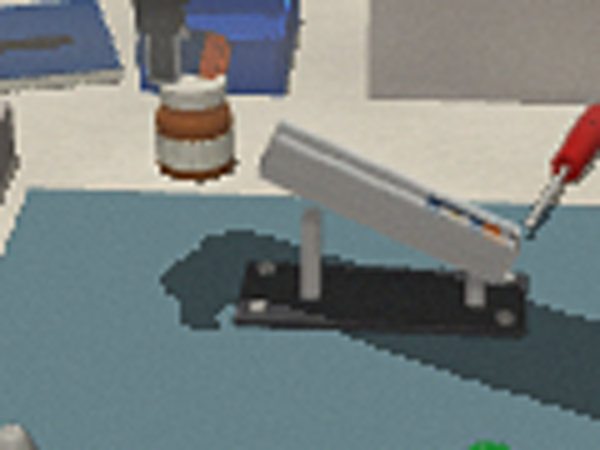

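```bash
python3 -m handwheel '[[-0.6,[0,-3,30],0],[-0.6,[0,-3,55],0],[-0.6,[0,-3,55],0],[-0.6,[0,-3,55],0]]'; python3 go.py .6426 -.2669 .1135 90; python3 - <<'E'
from ft import *
import pickle
b=read_camera("side"); s=arm.observe();pickle.dump((b,s),open("pre.pkl","wb"))
n=s["ee_pos"]+[-.0387,0,.0105]; print("nose px expected",proj(b,n)[0])
r=(236,140,272,174);H,S,v=hsv(b,r)
m=(((H<22)&(S>120)&(v>60)));print("\n".join(''.join('O' if H[i,j]<22 and S[i,j]>120 else 'B' if 100<H[i,j]<118 and S[i,j]>95 else '.' for j in range(36)) for i in range(34)))
E
```

```text
time: 13.2
ee_pos: [0.6423, -0.263, 0.115]
orientation: [-0.001, 0.706, 0.708, 0.003]
force: [-0.7, -0.6, 0.2]
grip_width: 0.301
shift [-3.9  0.3  1.5] turn 0.1 | cur [ 0.6423 -0.263   0.115 ] psi 90.1 tilt [ 0.004  0.006 -1.   ] w 25.6 F [-0.7 -0.6  0.2] t 13.2 j6 -0.49
nose px expected [255.8159 155.6183]
....................................
....................................
...............BBB..................
..................BB................
...................BBBBBBBB.B.......
....................BBBBBBB.B.......
....................BBBBBBBBB.B.....
....................BBBBBBBBBBB.....
....................BBBBBBBBBBB.....
....................................
....................................
.................OOO................
..............BB.OOO................
....B........BBB.OOO................
....B.......BBBBOOOOOO..............
...BB.......BBBBOOOOOO..............
...BB.......BBBBOOOOO...............
...BB.......BBB.OOOOO...............
............BBBOOOOOO...............
............BBBOOOOOO...............
...............OOOO.O...............
....................................
....................O...............
......OO..........OO................
.......OOOOOOOOOOOOO................
.........OOOOOOOOO..................
....................................
....................................
....................................
....................................
....................................
....................................
....................................
....................................
```

```bash
python3 - <<'E'
from ft import *
import pickle
b,s=pickle.load(open("pre.pkl","rb"))
for s0 in(12,22):
    for roi in((248,149,262,163),(249,150,260,162)): q,m=tiltfit(b,roi,s["ee_pos"],90,(.0095,.017),s0=s0)
print("\n".join(''.join('#' if x else '.' for x in r) for r in m))
E
```

```text
slope -1.7 centre back(-x) of TCP, up [10.6  9.2] err 9.31 area 79.0
slope 11.3 centre back(-x) of TCP, up [12.5 10.2] err 11.11 area 82.0
slope -4.9 centre back(-x) of TCP, up [10.8  8.2] err 9.34 area 79.0
slope 11.9 centre back(-x) of TCP, up [11.9 10.4] err 11.09 area 82.0
....###....
....###....
#######....
#######....
#########..
#########..
########...
########...
########...
########...
..######...
..######...
```

```bash
python3 -m handwheel '[[-0.6,[-4,0,1.5],0],[-0.6,[-4,-9,6],0],[-0.6,[-4,-18,10],0],[-0.6,[-4,-22,12],0],[-0.6,[-4,-22,12],0],[-0.6,[-4,-22,12],0]]'; python3 go.py .6199 -.2669 .103 90
python3 -m handwheel '[[-0.6,[0,-2,1],0],[-0.6,[0,-4,2],0],[-0.6,[0,-6,3],0],[-0.6,[0,-6,3],0]]'; python3 go.py .6145 -.2669 .1004 90
```

```text
time: 13.85
ee_pos: [0.621, -0.2679, 0.1044]
orientation: [0.0, 0.707, 0.708, 0.004]
force: [-0.6, -0.4, 1.1]
grip_width: 0.301
shift [ 1.  -1.1  1.4] turn 0.1 | cur [ 0.621  -0.2679  0.1044] psi 90.1 tilt [ 0.006  0.005 -1.   ] w 25.6 F [-0.6 -0.4  1.1] t 13.85 j6 -0.51
time: 14.25
ee_pos: [0.6194, -0.2684, 0.1042]
orientation: [0.004, 0.706, 0.708, 0.007]
force: [4.9, 1.2, 4.2]
grip_width: 0.3
shift [ 1.5 -4.9  3.7] turn 0.1 | cur [ 0.6194 -0.2684  0.1042] psi 90.1 tilt [ 0.015  0.004 -1.   ] w 25.5 F [4.9 1.2 4.2] t 14.25 j6 -0.51
```

```bash
python3 -m handwheel '[[-0.6,[1.5,3,-2],0],[-0.6,[1.5,3,-4],0],[-0.6,[1.5,0,-4.5],0],[-0.6,[1.5,-4,-3],0],[-0.6,[1.5,-6,-2],0],[-0.6,[1.5,-6,-2],0]]'; python3 go.py .6145 -.2669 .1044 90; python3 - <<'E'
from ft import *
b=read_camera("side");save(b,"c1.png",(236,140,286,180),12)
E
```

```text
time: 14.85
ee_pos: [0.6132, -0.2661, 0.1061]
orientation: [0.004, 0.706, 0.708, 0.008]
force: [2.0, 3.0, 0.9]
grip_width: 0.296
shift [-0.8  1.2  1.7] turn 0.1 | cur [ 0.6132 -0.2661  0.1061] psi 90.1 tilt [ 0.016  0.005 -1.   ] w 25.2 F [2.  3.  0.9] t 14.85 j6 -0.51
```

View pics/c1.png

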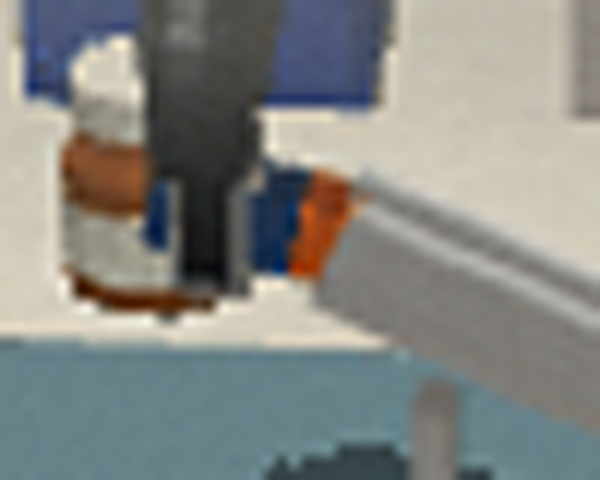

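```bash
python3 -m handwheel '[[-0.6,[1,-2,0.5],0],[-0.6,[1,-4,1.5],0],[-0.6,[1,-6,2.2],0],[-0.6,[1,-6,2.2],0]]'; python3 go.py .6078 -.2661 .104 90
python3 -m handwheel '[[-0.6,[0,-2,0.5],0],[-0.6,[0,-4,1],0],[-0.6,[0,-6,2],0],[-0.6,[0,-6,2],0]]'; python3 go.py .6078 -.2661 .104 90
```

```text
time: 15.3
ee_pos: [0.6083, -0.266, 0.105]
orientation: [0.005, 0.706, 0.708, 0.008]
force: [2.7, 0.0, 4.4]
grip_width: 0.306
shift [-0.1 -0.5  1. ] turn 0.1 | cur [ 0.6083 -0.266   0.105 ] psi 90.1 tilt [ 0.019  0.004 -1.   ] w 26.0 F [2.7 0.  4.4] t 15.3 j6 -0.52
time: 15.7
ee_pos: [0.6037, -0.2659, 0.1041]
orientation: [0.007, 0.706, 0.708, 0.009]
force: [3.5, 2.9, 6.4]
grip_width: 0.303
shift [-0.2  4.   0.2] turn 0.1 | cur [ 0.6037 -0.2659  0.1041] psi 90.1 tilt [ 0.022  0.004 -1.   ] w 25.7 F [3.5 2.9 6.4] t 15.7 j6 -0.52
```

```bash
python3 -m handwheel '[[-0.6,[0.5,0,-2],0],[-0.6,[0.5,0,-4],0],[-0.6,[0.5,0,-5],0],[-0.6,[0.5,0,-5],0]]'; python3 go.py .6078 -.2661 .104 90
python3 -m handwheel '[[-0.6,[0,0,-2],0],[-0.6,[0,0,-4],0],[-0.6,[0,0,-4],0]]'; python3 go.py .6078 -.2661 .104 90
```

```text
time: 16.1
ee_pos: [0.603, -0.2658, 0.1079]
orientation: [0.006, 0.706, 0.708, 0.009]
force: [3.7, -2.6, -6.0]
grip_width: 0.305
shift [-0.3  4.7  4. ] turn 0.1 | cur [ 0.603  -0.2658  0.1079] psi 90.1 tilt [ 0.021  0.003 -1.   ] w 25.9 F [ 3.7 -2.6 -6. ] t 16.1 j6 -0.52
time: 16.4
ee_pos: [0.6022, -0.2658, 0.1114]
orientation: [0.005, 0.706, 0.708, 0.008]
force: [3.5, -1.5, -6.5]
grip_width: 0.301
shift [-0.3  5.5  7.5] turn 0.1 | cur [ 0.6022 -0.2658  0.1114] psi 90.1 tilt [ 0.019  0.003 -1.   ] w 25.6 F [ 3.5 -1.5 -6.5] t 16.4 j6 -0.52
```

```bash
python3 -m handwheel '[[-0.6,[0,0,-1.5],0],[-0.6,[0,-2,-1],0],[-0.6,[0,-4,0],0],[-0.6,[0,-6,1],0],[-0.6,[0,-6,1],0]]'; python3 go.py .6078 -.2661 .104 90
python3 - <<'E'
from ft import *
b=read_camera("side")
r=(240,140,286,172);H,S,v=hsv(b,r)
print("\n".join(''.join('O' if H[i,j]<22 and S[i,j]>120 else 'B' if 100<H[i,j]<118 and S[i,j]>95 else '#' if v[i,j]<75 else 'g' if S[i,j]<24 and v[i,j]<180 else '.' for j in range(46)) for i in range(32)))
E
```

```text
time: 16.9
ee_pos: [0.5972, -0.2656, 0.1108]
orientation: [0.006, 0.706, 0.708, 0.009]
force: [5.6, -0.7, -5.5]
grip_width: 0.302
shift [-0.5 10.5  7. ] turn 0.1 | cur [ 0.5972 -0.2656  0.1108] psi 90.1 tilt [ 0.021  0.004 -1.   ] w 25.7 F [ 5.6 -0.7 -5.5] t 16.9 j6 -0.53
.............ggggggggggg....g.................
.............gggggggggg.....g.................
....BBB....B.ggggggggggg......................
..B.........gggggggggggg....................gg
BB...........##gggggggg.B.....................
B............##gggg##g..B..g..................
B............####g#####.B.Bg..................
B............##########BBBB..................g
.............#########.BBBB...................
...g.g.......#########..ggg...................
......g..g.g.#########g.......................
..O...ggggg..#########g.......................
..OOOOOOOOOOO#########........................
.OOOOOOOOOOOO#########.g......................
.OOOOOOOOOOOOBBg#####g.##.g...................
..OOOOOOOOOO#BBg####g.gBBB..g.................
..OOOOOOOOOOBBBg####g..BB.OOO.g...............
...OOOOOOOOOBBBg####g.BBB...OO.ggg............
...........gBBBg####g.BBB......ggggg..........
...............g####g.BB.ggg..gggggggg........
........g......g####g.BBgggg..gggggggggg......
...............g####g.B.gggggggggggggggggg....
....g.........gg####g.Bggggggggggggggggggggg..
..OO...g......OOggggg.gggggggggggggggggggggggg
...OOOOOOOOOOOOO......gggggggggggggggggggggggg
.....OOOOOOOOO........gggggggggggggggggggggggg
........................gggggggggggggggggggggg
..........................gggggggggggggggggggg
...ggggggg...................ggggggggggggggggg
...............................ggggggggggggggg
.................................ggggggggggggg
...................................ggggggggggg
```

```bash
python3 -m handwheel '[[-0.6,[0,-1.5,0.5],0],[-0.6,[0,-3,1],0],[-0.6,[0,-3,1],0],[-0.2,[0,-3,1],0],[-0.1,[0,-3,1],0],[-0.1,[0,-3,1],0],[-0.1,[0,-3,1],0],[-0.1,[0,-3,1],0]]'; python3 go.py .62 -.2661 .104 90
python3 - <<'E'
from ft import *
b=read_camera("side")
r=(240,140,286,172);H,S,v=hsv(b,r)
print("\n".join(''.join('O' if H[i,j]<22 and S[i,j]>120 else 'B' if 100<H[i,j]<118 and S[i,j]>95 else '#' if v[i,j]<75 else 'g' if S[i,j]<24 and v[i,j]<180 else '.' for j in range(46)) for i in range(32)))
E
```

```text
time: 17.75
ee_pos: [0.5939, -0.2657, 0.1099]
orientation: [0.006, 0.706, 0.708, 0.009]
force: [-0.5, -0.3, 0.3]
grip_width: 0.452
shift [-0.5 25.9  6.4] turn 0.1 | cur [ 0.5939 -0.2657  0.1099] psi 90.1 tilt [ 0.021  0.004 -1.   ] w 38.4 F [-0.5 -0.3  0.3] t 17.75 j6 -0.53
..............gggggggggg....g...............g.
.............ggggggggggg....g................g
...B.BB....BB..gggggggg.g.....................
.BB.........g.gggggggggg....................gg
BB............ggggg#g#gg......................
B.............#gggggg#g....g..................
B.............##########BBBg..................
B.............########..BBB...................
..............#########.BBB...................
..............#########.ggg.................gg
............g.#########.......................
..O...ggggg..O#########.......................
..OOOOOOOOOOO.#########.......................
.OOOOOOOOOOOOO#########.......................
.OOOOOOOOOOOO##########gg.g...................
..OOOOOOOOOOOBB.#####ggBB..gg.................
..OOOOOOOOOOOBB.#####ggBB.OOO.g...............
...OOOOOOOOO#BB.#####gBBB...OO.gg.............
............BBB.#####gBBBg....Oggggg..........
............BBB.#####gBB.gg....ggggggg........
...........gBBB.#####gBBggggg..ggggggggg......
.............gB.#####gB.gggggggggggggggggg....
....g...........#####gBggggggggggggggggggggg..
..OO...gg..g..O.ggg##g.ggggggggggggggggggggggg
...OOOOOOOOOOOO....g.ggggggggggggggggggggggggg
.....OOOOOOOOO........gggggggggggggggggggggggg
........................gggggggggggggggggggggg
..........................gggggggggggggggggggg
g..ggggggg...................ggggggggggggggggg
...............................ggggggggggggggg
.................................ggggggggggggg
...................................ggggggggggg
```

```bash
python3 -m handwheel '[[-0.1,[0,5,-2.5],0],[-0.1,[0,9.5,-4.5],0],[-0.1,[0,9.5,-4.5],0],[-0.6,[0,9.5,-4.5],0],[-0.6,[0,9.5,-4.5],0],[-0.6,[0,9.5,-4.5],0],[-0.6,[0,6,-3],0],[-0.6,[0,3,-1.5],0],[-0.6,[0,0,0],0],[-0.6,[0,-1,0.5],0],[-0.6,[0,-1,0.5],0]]'; python3 go.py .62 -.2661 .104 90
```

```text
time: 18.9
ee_pos: [0.5998, -0.2662, 0.1138]
orientation: [0.012, 0.706, 0.708, 0.014]
force: [9.2, 2.3, 7.9]
grip_width: 0.296
shift [ 0.  19.8 10.5] turn 0.2 | cur [ 0.5998 -0.2662  0.1138] psi 90.2 tilt [ 0.037  0.003 -0.999] w 25.2 F [9.2 2.3 7.9] t 18.9 j6 -0.53
```

```bash
python3 -m handwheel '[[-0.6,[0,0,-3],0],[-0.6,[0,0,-5],0],[-0.6,[0,0,-6],0]]'; python3 go.py .62 -.2661 .104 90;  python3 -m handwheel '[[-0.6,[0,-2,-1],0],[-0.6,[0,-4,0],0],[-0.6,[0,-6,1],0],[-0.6,[0,-6,1],0]]'; python3 go.py .62 -.2661 .104 90
python3 - <<'E'
from ft import *
b=read_camera("side")
r=(240,146,280,170);H,S,v=hsv(b,r)
print("\n".join(''.join('O' if H[i,j]<22 and S[i,j]>120 else 'B' if 100<H[i,j]<118 and S[i,j]>95 else '#' if v[i,j]<75 else 'g' if S[i,j]<24 and v[i,j]<180 else '.' for j in range(40)) for i in range(24)))
E
```

```text
time: 19.2
ee_pos: [0.5995, -0.2657, 0.1188]
orientation: [0.012, 0.706, 0.708, 0.015]
force: [4.7, 0.2, -5.2]
grip_width: 0.3
shift [-0.5 19.9 15.5] turn 0.2 | cur [ 0.5995 -0.2657  0.1188] psi 90.2 tilt [ 0.037  0.004 -0.999] w 25.5 F [ 4.7  0.2 -5.2] t 19.2 j6 -0.53
time: 19.6
ee_pos: [0.5938, -0.2657, 0.117]
orientation: [0.012, 0.706, 0.708, 0.015]
force: [4.6, 0.6, -4.7]
grip_width: 0.301
shift [-0.5 25.7 14. ] turn 0.2 | cur [ 0.5938 -0.2657  0.117 ] psi 90.2 tilt [ 0.038  0.005 -0.999] w 25.6 F [ 4.6  0.6 -4.7] t 19.6 j6 -0.53
B..............###g####.B..g............
B.............g########.BBB.............
..............g########.BBB.............
.....g........g########.ggg.............
....g......ggg.########.................
..OO...gggg..O.########g................
..OOOOOOOOOOOOOOg######.................
.OOOOOOOOOOOOOOOg####g.g................
.OOOOOOOOOOOOOOOg####g....g.............
..OOOOOOOOOOOOO#g####g.O.g.gg...........
..OOOOOOOOOOOOOBg####ggg.gBB..g.........
...OOOOOOOOOO..Bg####g.BB.g..OO.g.......
...............Bg####g.BBgg...OO.ggg....
...........g...Bg####g.B.ggg....O.gggg..
...............gg####gBBggggg....ggggggg
.................gggggB.ggggggg..ggggggg
..............g.O...gBBggggggggggggggggg
..OO.g..g..g..OO......gggggggggggggggggg
...OOOOOOOOOOOO.......gggggggggggggggggg
.....OOOOOOOOO........gggggggggggggggggg
........................gggggggggggggggg
..........................gggggggggggggg
...ggggggg...................ggggggggggg
..............................gggggggggg
```

```bash
python3 -m handwheel '[[-0.6,[0,-1.5,1],0],[-0.6,[0,-3,1.5],0],[-0.6,[0,-3,1.5],0],[0,[0,-3,1.5],0],[0,[0,-3,1.5],0],[0,[0,-3,1.5],0],[0,[0,-3,-30],0],[0,[0,40,-35],0],[-1,[0,40,-35],0],[-1,[0,40,-35],0],[-1,[0,40,-35],0],[-1,[0,40,-35],0]]'; python3 go.py .625 -.2661 .118 90
python3 - <<'E'
from ft import *
b=read_camera("side")
save(b,"rel1.png",(230,130,290,175),10)
E
```

```text
time: 20.85
ee_pos: [0.6311, -0.2655, 0.1527]
orientation: [0.011, 0.706, 0.708, 0.014]
force: [0.0, -0.1, 0.3]
grip_width: -0.004
shift [-0.8 -7.3 34.4] turn 0.2 | cur [ 0.6311 -0.2655  0.1527] psi 90.2 tilt [ 0.035  0.006 -0.999] w -0.3 F [ 0.  -0.1  0.3] t 20.85 j6 -0.5
```

View pics/rel1.png

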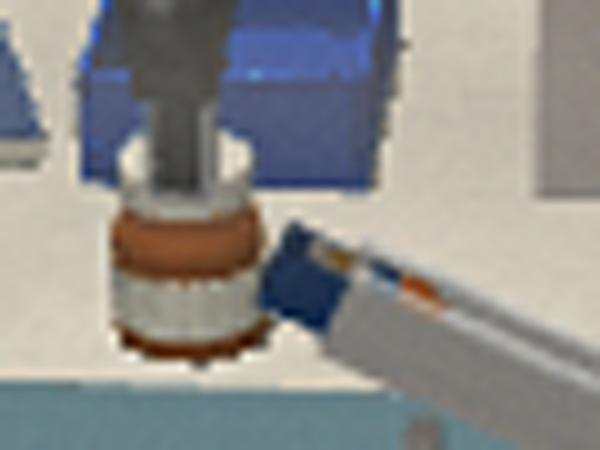

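```bash
python3 -m handwheel '[[-1,[-0.8,-6,15],0],[-1,[-0.8,-8,34],0],[-1,[-0.8,-14,36],0],[-1,[-0.8,-20,38.5],0],[-1,[-0.8,-26,41],0],[-1,[-0.8,-32,43.5],0],[-1,[-0.8,-32,43.5],0]]' 20; python3 go.py .5935 -.2665 .1075 90
```

```text
time: 21.6
ee_pos: [0.5998, -0.2661, 0.1084]
orientation: [0.011, 0.706, 0.708, 0.014]
force: [0.8, 0.1, 0.2]
grip_width: -0.001
shift [-0.4 -6.4  0.7] turn 0.1 | cur [ 0.5998 -0.2661  0.1084] psi 90.1 tilt [ 0.035  0.006 -0.999] w -0.1 F [0.8 0.1 0.2] t 21.6 j6 -0.53
```

```bash
python3 -m handwheel '[[-1,[0,-3,1.3],0],[-1,[0,-6,2.6],0],[-1,[0,-8,3],0],[-1,[0,-8,3],0]]'; python3 go.py .5935 -.2665 .1075 90
python3 - <<'E'
from ft import *
b=read_camera("side")
r=(240,140,310,185);H,S,v=hsv(b,r)
print("\n".join(''.join('O' if H[i,j]<22 and S[i,j]>120 else 'B' if 100<H[i,j]<118 and S[i,j]>85 else '#' if v[i,j]<75 else 'g' if S[i,j]<24 and v[i,j]<180 else '.' for j in range(70)) for i in range(45)))
E
```

```text
time: 22.0
ee_pos: [0.594, -0.2665, 0.1062]
orientation: [0.012, 0.706, 0.708, 0.016]
force: [5.5, 1.1, 1.6]
grip_width: 0.004
shift [-0.  -0.5 -1.3] turn 0.2 | cur [ 0.594  -0.2665  0.1062] psi 90.2 tilt [ 0.04   0.005 -0.999] w 0.3 F [5.5 1.1 1.6] t 22.0 j6 -0.53
.....B..B.B.BBgggggggggggg..g.....................g..............g....
B.BBBB.BBBBBBBgggggggggg....g..........................g..g...........
BBBBBBB.BBBBBBggggggggggg...................g..g............g.........
BBB.........g.ggggggggg.....................g....g.......g............
BB............ggggggggggg.............................................
BB............g#gggg#gg#g.Bg................g....g..........g.g.......
B..............##ggg#####BBg......................g..g................
BB............g##ggg####.BB....................g......................
...............#########BBB...................g.........g.g.....g.....
............ggg#########.gg.................gg..g.gg.g..ggg....g......
...........ggg.#########..............................................
..O....gggg..OO#########.............................
[... 1660 characters left out ...]
.....................gggg..........gggggggggggggggggggg...OOO
..............................ggg.............ggggggggggggggggggg.g..O
..............................gggg#.............gggggggggggggggggg....
..............................gggg##...#..........gggggggggggggggggg..
..............................gggg#####..............ggggggggggggggggg
........................######gggg#..#.####............g.ggggggggggggg
........................#..#.#gggg.....#.###....#........ggggggggggggg
....................#..g######gggg#.................#......ggggggggggg
...................###g.g#####gggg#####################......ggggggggg
...................###gg######gggg#############################ggggggg
```

```bash
python3 -m handwheel '[[-1,[0,20,-8],0],[1,[0,30,-50],0],[1,[0,30,-70],-8],[1,[0,30,-70],-16]]' 30; python3 go.py .487 .25 .11 167.1
```

```text
time: 22.45
ee_pos: [0.623, -0.268, 0.1815]
orientation: [0.017, 0.598, 0.801, 0.013]
force: [-0.2, 0.4, 0.1]
grip_width: 0.503
shift [536.1  13.8  66. ] turn -60.6 | cur [ 0.623  -0.268   0.1815] psi 106.5 tilt [ 0.044  0.001 -0.999] w 42.8 F [-0.2  0.4  0.1] t 22.45 j6 -0.8
```

```bash
python3 -m handwheel '[[1,[49,2,0],-8],[1,[98,3,0],-16],[1,[147,4,0],-24],[1,[196,5,0],-32],[1,[245,6,0],-40],[1,[294,7,10],-48],[1,[343,8,20],-56],[1,[392,10,30],-60.6],[1,[441,11,40],-60.6],[1,[490,12,50],-60.6],[1,[536,14,66],-60.6],[1,[536,14,66],-60.6]]'; python3 go.py .487 .25 .012 167.1;python3 -m handwheel '[[1,[0,0,0],0],[1,[0,0,0],0]]'; python3 go.py .487 .25 .012 167.1
python3 - <<'E'
from ft import *
import pickle
t=read_camera("top");b=read_camera("side")
# left carrier in side view
r=(270,265,302,300)
for c,n in((b,"side"),):
    H,S,v=hsv(c,r)
    print("\n".join(''.join('O' if H[i,j]<22 and S[i,j]>120 else 'B' if 100<H[i,j]<118 and S[i,j]>95 else '#' if v[i,j]<60 else '.' for j in range(r[2]-r[0])) for i in range(r[3]-r[1])))
print(proj(b,place(np.array([[-.03,0,0],[.03,0,0],[-.03,.01,.008],[.03,.013,.011],[.03,.013,-.011]]),.487,.25,.031,np.radians(167.1))))
E
```

```text
time: 23.65
ee_pos: [0.483, 0.2531, 0.1073]
orientation: [0.019, 0.109, 0.994, 0.002]
force: [-0.2, -0.5, 0.5]
grip_width: 1.003
shift [-1.  -2.9 95.4] turn 0.4 | cur [0.483  0.2531 0.1073] psi 167.5 tilt [ 0.038 -0.001 -0.999] w 85.3 F [-0.2 -0.5  0.5] t 23.65 j6 -0.98
time: 23.85
ee_pos: [0.4822, 0.2524, 0.1068]
orientation: [0.018, 0.109, 0.994, 0.001]
force: [0.7, -0.9, -0.9]
grip_width: 1.0
shift [-1.9 -1.8 95. ] turn 0.4 | cur [0.4822 0.2524 0.1068] psi 167.5 tilt [ 0.036 -0.002 -0.999] w 85.0 F [ 0.7 -0.9 -0.9] t 23.85 j6 -0.98
################################
##########BB####################
########OOOO#B###B##############
#######OOOO.OO#OO##B############
#######OOOO......OO#OO##########
#######OOO...OOO...OOOO.OOOOB###
######OOOO..OOOO...O..OOOOOOOO##
######OOO....OOO..OOOO.OOOOOOOB#
#####OOOOOO.......OOOOOOOOOOOOO#
#####OOO#OOOOOOOO.OOOOOOOOOOOOO#
#####OO######O#OOO.OO.OOOOOOOOO#
#####OOO#B########OO#OOOOOOOOOO#
####BOOOOOO#B#########OOOOOOOOO#
###OOOOOOO#BBBBBBB#######OOOOOO#
##OOOOOOOOBBBB...BBBBBB#BOOOOO##
#BOOOOOOO#BBBB........BBB.OOOO#B
##OOOOOOOBBBB...OOOO...BBBBOOO##
BOOOOOOOOBBBB...OOOO...BBBBOO###
#OOOOOOO.BBBB....OOO...BBBBOO###
#OOOOOOOBBBBB.........BBBBB#####
BOO#BB##B#BBBBBBB.....BBBBBB####
#OO###########BBBBBB.BBBBBB#####
#OO################BBBBBBBB#####
BO###################BBBBBB#####
B####################BBBBBB#####
#####################BBBBB######
#####################BBBBB######
#####################BBBB######B
#####################BBBB#######
######################BB########
################################
################################
##O#######################B#####
.....###O#######################
..........####O#################
[[270.5872 281.8489]
 [294.129  286.7313]
 [271.7746 276.765 ]
 [295.5829 279.8299]
 [295.3627 286.549 ]]
```

```bash
python3 -m handwheel '[[1,[-1,-2,45],0.4],[1,[-1,-2,80],0.4],[1,[-1,-2,93],0.4],[1,[-1,-2,93],0.4],[0.3,[-1,-2,93],0.4],[0.3,[-1,-2,93],0.4],[0.3,[-1,-2,93],0.4],[0.3,[-1,-2,93],0.4],[0.3,[-1,-2,93],0.4]]' 30; python3 go.py .487 .25 .012 167.1
python3 -m handwheel '[[0.3,[0,0,-5],0],[0.3,[0,0,-30],0],[0.3,[0,0,-70],0],[0.3,[0,0,-90],0],[0.3,[0,0,-90],8]]'; python3 go.py .4966 .0172 .1 -10.8
```

```text
time: 24.85
ee_pos: [0.4896, 0.2504, 0.017]
orientation: [0.021, 0.113, 0.993, 0.002]
force: [-0.1, -0.9, 5.9]
grip_width: 0.694
shift [ 2.6 -1.   4.9] turn -0.1 | cur [0.4896 0.2504 0.017 ] psi 167.0 tilt [ 0.042 -0.    -0.999] w 59.0 F [-0.1 -0.9  5.9] t 24.85 j6 -0.98
time: 25.35
ee_pos: [0.489, 0.2518, 0.1118]
orientation: [0.025, 0.184, 0.983, 0.006]
force: [-1.1, 0.1, -0.6]
grip_width: 0.694
shift [ -91.4 -216.3   11.5] turn 169.6 | cur [0.489  0.2518 0.1118] psi 158.8 tilt [ 0.051  0.003 -0.999] w 59.0 F [-1.1  0.1 -0.6] t 25.35 j6 -0.84
```

```bash
python3 -m handwheel '[[0.3,[-15,-40,0],8.5],[0.3,[-32,-80,0],17],[0.3,[-50,-120,0],25.5],[0.3,[-70,-160,0],34],[0.3,[-85,-200,0],42.5],[0.3,[-91,-216,0],51],[0.3,[-91,-216,0],59.5],[0.3,[-91,-216,0],68],[0.3,[-91,-216,0],76.5],[0.3,[-91,-216,0],85],[0.3,[-91,-216,0],93.5],[0.3,[-91,-216,0],102]]'; python3 go.py .4966 .0172 .1 -10.8
```

```text
time: 26.55
ee_pos: [0.4959, 0.0177, 0.1121]
orientation: [0.011, 0.881, 0.473, 0.023]
force: [-0.4, 0.6, -0.5]
grip_width: 0.693
shift [-0.4  0.4 12.1] turn 67.3 | cur [0.4959 0.0177 0.1121] psi 56.5 tilt [ 0.052  0.003 -0.999] w 58.9 F [-0.4  0.6 -0.5] t 26.55 j6 0.49
```

```bash
python3 -m handwheel '[[0.3,[0,0,0],8.5],[0.3,[0,0,0],17],[0.3,[0,0,0],25.5],[0.3,[0,0,0],34],[0.3,[0,0,0],42.5],[0.3,[0,0,0],51],[0.3,[0,0,0],59.5],[0.3,[0,0,0],68],[0.3,[0,0,0],74],[0.3,[0,0,0],74]]'; python3 go.py .4966 .0172 .045 -10.8
```

```text
time: 27.55
ee_pos: [0.496, 0.0177, 0.1127]
orientation: [-0.005, 0.988, -0.152, 0.026]
force: [-0.5, 0.3, -0.8]
grip_width: 0.694
shift [-2.6  1.6 67.7] turn -6.7 | cur [0.496  0.0177 0.1127] psi -17.5 tilt [ 0.053  0.003 -0.999] w 59.0 F [-0.5  0.3 -0.8] t 27.55 j6 1.78
```

```bash
python3 -m handwheel '[[0.3,[-2,1.6,30],-6.7],[0.3,[-2,1.6,55],-6.7],[0.3,[-2,1.6,68],-6.7],[0.3,[-2,1.6,71],-6.7],[0.3,[-2,1.6,71],-6.7]]'; python3 go.py .4966 .0172 .045 -10.8
python3 -m handwheel '[[0.3,[0,0,2],0],[0.3,[0,0,3.5],0],[0.3,[0,0,4.5],0],[0.3,[0,0,4.5],0]]'; python3 go.py .4966 .0172 .037 -10.8
```

```text
time: 28.05
ee_pos: [0.4974, 0.0171, 0.0417]
orientation: [-0.004, 0.995, -0.094, 0.026]
force: [0.0, -0.5, -0.3]
grip_width: 0.694
shift [-0.7 -0.  -3.3] turn 0.0 | cur [0.4974 0.0171 0.0417] psi -10.8 tilt [ 0.052  0.003 -0.999] w 59.0 F [ 0.  -0.5 -0.3] t 28.05 j6 1.66
time: 28.45
ee_pos: [0.4989, 0.017, 0.0389]
orientation: [-0.004, 0.995, -0.094, 0.027]
force: [-2.0, 0.5, 6.7]
grip_width: 0.698
shift [-2.4  0.3  1.7] turn 0.0 | cur [0.4989 0.017  0.0389] psi -10.8 tilt [ 0.055  0.003 -0.999] w 59.3 F [-2.   0.5  6.7] t 28.45 j6 1.66
```

```bash
python3 -m handwheel '[[1,[0,0,-0.5],0],[1,[0,0,-0.5],0],[1,[0,0,-0.5],0],[1,[0,0,-0.5],0],[1,[0,0,-25],0],[1,[0,0,-60],0],[1,[0,0,-80],0],[1,[0,0,-80],-8.5],[1,[0,0,-80],-17],[1,[0,0,-80],-25.5],[1,[0,0,-80],-34],[1,[0,0,-80],-42.5]]'
python3 -m handwheel '[[1,[0,0,0],-8.5],[1,[0,0,0],-17],[1,[0,0,0],-25.5],[1,[0,0,0],-34],[1,[0,0,0],-42],[1,[0,0,0],-47.5],[1,[0,0,0],-47.5],[1,[0,0,0],-47.5]]'; python3 go.py .508 .0152 .037 79.2
python3 - <<'E'
from ft import *
b=read_camera("side");P=lambda x:place(CAR,x,.0172,.051,np.radians(-11))
r=(262,215,300,245);H,S,v=hsv(b,r)
m=(((H>100)&(H<118)&(S>95))|((H<22)&(S>120))|((S<60)&(v>130)&(H>8)&(H<80)))&(v>35)
from m import fill
print("\n".join(''.join('#' if x else '.' for x in rr) for rr in m))
m=fill(m)
q,e=fit([(b,m,r)],lambda q:place(CAR,q[0],q[1],.051,q[2]),np.array([.498,.017,-.19]),np.array([.004,.004,.1]));print(q,np.degrees(q[2]),e,m.sum())
print((render(b,place(CAR,*q[:2],.051,q[2]),r)).sum())
E
```

```text
time: 29.65
ee_pos: [0.4943, 0.0168, 0.1185]
orientation: [0.006, 0.961, 0.276, 0.026]
force: [-0.1, 0.8, 0.9]
grip_width: 1.005
time: 30.45
ee_pos: [0.494, 0.0168, 0.1183]
orientation: [0.016, 0.769, 0.639, 0.022]
force: [-0.1, -0.3, -0.6]
grip_width: 1.004
shift [-0.1  9.8 81.9] turn 0.3 | cur [0.494  0.0168 0.1183] psi 79.5 tilt [ 0.054  0.003 -0.999] w 85.3 F [-0.1 -0.3 -0.6] t 30.45 j6 0.08
......................................
......................................
......................................
............####......................
...........###....###.................
...........########...#####...........
..........###.#.###...########........
..........###.##..#..##########.......
..........########...###########......
..........######################......
..........######################......
..........######################......
..........#####################.......
..........#####################.......
............###################.......
...................###########........
.........................###..........
......................................
......................................
......................................
......................................
......................................
...............#......................
......................................
......................................
......................................
......................................
......................................
......................................
......................................
[ 0.4991  0.0242 -0.1965] -11.259265120621059 26.108819684736638 219.0
247.3372549019608
```

```bash
python3 -m handwheel '[[1,[0,10.6,45],0.3],[1,[0,10.6,76],0.3],[1,[0,10.6,83],0.3],[1,[0,10.6,83],0.3],[-0.6,[0,10.6,83],0.3],[-0.6,[0,10.6,83],0.3],[-0.6,[0,10.6,83],0.3],[-0.6,[0,10.6,83],0.3],[-0.6,[0,10.6,83],0.3],[-0.6,[0,10.6,83],0.3],[-0.6,[0,10.6,83],0.3]]' 20; python3 go.py .5088 .0152 .036 79.2
python3 -m handwheel '[[-0.6,[0,0,-12],0],[-0.6,[0,0,-15],0],[-0.6,[0,-35,-15],0],[-0.6,[0,-47,-15],0],[-0.6,[0,-47,-15],0],[-0.6,[0,-47,-15],0]]'; python3 go.py .4605 .0247 .036 79.2
```

```text
time: 31.6
ee_pos: [0.5098, 0.0151, 0.0371]
orientation: [0.017, 0.77, 0.637, 0.022]
force: [-1.7, 0.3, 6.4]
grip_width: 0.298
shift [-0.1 -1.1  1.1] turn 0.0 | cur [0.5098 0.0151 0.0371] psi 79.2 tilt [ 0.055  0.003 -0.998] w 25.3 F [-1.7  0.3  6.4] t 31.6 j6 0.09
time: 32.2
ee_pos: [0.4638, 0.0238, 0.0498]
orientation: [0.017, 0.77, 0.637, 0.023]
force: [0.5, -0.1, -0.8]
grip_width: 0.3
shift [ 0.1 -4.2 13.6] turn 0.0 | cur [0.4638 0.0238 0.0498] psi 79.2 tilt [ 0.057  0.003 -0.998] w 25.5 F [ 0.5 -0.1 -0.8] t 32.2 j6 0.1
```

```bash
python3 -m handwheel '[[-0.6,[0,-3,6],0],[-0.6,[0,-3,11],0],[-0.6,[0,-3,14],0],[-0.6,[0,-3,16],0],[-0.6,[0,-3,18],0],[-0.6,[0,-3,20],0],[-0.6,[0,-3,22],0],[-0.6,[0,-3,24],0]]'; python3 go.py .4605 .0247 .025 79.2
python3 -m handwheel '[[-0.6,[0,-1,1],0],[-0.6,[0,-1,2],0],[-0.6,[0,-1,3],0],[-0.6,[0,-1,3],0]]'; python3 go.py .4605 .0247 .025 79.2; python3 -m handwheel '[[-0.6,[0,0,-30],0],[-0.6,[0,0,-80],0],[-0.6,[0,0,-120],0],[-0.6,[0,0,-120],0],[-0.6,[0,0,-120],0]]'; python3 go.py .65 -.2661 .17 90;  python3 - <<'E'
from ft import *
b=read_camera("side");s=arm.observe()
for r in((300,182,318,204),(298,180,318,206)): q,m=tiltfit(b,r,s["ee_pos"],79.2,(.010,.015))
print("\n".join(''.join('#' if x else '.' for x in r) for r in m))
E
```

```text
time: 33.0
ee_pos: [0.4622, 0.0242, 0.0276]
orientation: [0.017, 0.77, 0.637, 0.022]
force: [-10.4, 0.5, 24.7]
grip_width: 0.299
shift [ 0.1 -1.9  2.5] turn 0.0 | cur [0.4622 0.0242 0.0276] psi 79.2 tilt [ 0.056  0.002 -0.998] w 25.4 F [-10.4   0.5  24.7] t 33.0 j6 0.1
time: 33.4
ee_pos: [0.4623, 0.0242, 0.0266]
orientation: [0.017, 0.77, 0.637, 0.022]
force: [-9.5, 0.4, 24.1]
grip_width: 0.299
shift [ 0.2 -1.9  1.5] turn 0.0 | cur [0.4623 0.0242 0.0266] psi 79.2 tilt [ 0.057  0.002 -0.998] w 25.4 F [-9.5  0.4 24.1] t 33.4 j6 0.1
time: 33.9
ee_pos: [0.4568, 0.0238, 0.1473]
orientation: [0.018, 0.77, 0.637, 0.023]
force: [-0.4, -0.8, -1.2]
grip_width: 0.303
shift [-248.3  245.1  -11.5] turn -10.8 | cur [0.4568 0.0238 0.1473] psi 79.2 tilt [ 0.059  0.001 -0.998] w 25.7 F [-0.4 -0.8 -1.2] t 33.9 j6 0.1
slope 11.0 centre back(-x) of TCP, up [11.  14.2] err 44.22 area 126.0
slope -3.3 centre back(-x) of TCP, up [ 9.8 10.4] err 63.26 area 126.0
....................
....................
....................
....................
....................
....................
....................
....................
........##..........
.......####.........
.......#########....
.......#########....
....############....
....#############...
....#############...
....#############...
....############....
....############....
....###########.....
......#########.....
.........######.....
...........#........
....................
....................
....................
....................
```

```bash
python3 - <<'E'
from ft import *
b=read_camera("side");s=arm.observe()
for s0 in(10,20):
  for x in(303,305): q,m=tiltfit(b,(x,182,320,206),s["ee_pos"],79.2,(.010,.016),s0=s0)
save(b,"t3.png",(270,160,330,210),10)
E
```

```text
slope 5.2 centre back(-x) of TCP, up [11.4 12.5] err 16.35 area 124.0
slope 15.6 centre back(-x) of TCP, up [11.6 15. ] err 5.92 area 113.0
slope 0.6 centre back(-x) of TCP, up [11.2 11.9] err 16.24 area 124.0
slope 9.5 centre back(-x) of TCP, up [11.4 13.8] err 5.7 area 113.0
```

```bash
python3 -m handwheel '[[-0.6,[-40,45,-25],-5],[-0.6,[-80,90,-25],-10.8],[-0.6,[-120,130,-25],-10.8],[-0.6,[-160,170,-25],-10.8],[-0.6,[-200,210,-25],-10.8],[-0.6,[-240,240,-15],-10.8],[-0.6,[-248,246,-12],-10.8],[-0.6,[-248,246,-12],-10.8],[-0.6,[-248,246,-12],-10.8]]'; python3 go.py .65 -.266 .123 90
```

```text
time: 34.9
ee_pos: [0.6474, -0.2663, 0.1627]
orientation: [0.015, 0.708, 0.706, 0.019]
force: [-0.1, -0.2, -0.6]
grip_width: 0.299
shift [ 0.2  0.7 39.8] turn -0.1 | cur [ 0.6474 -0.2663  0.1627] psi 89.9 tilt [ 0.049  0.005 -0.999] w 25.4 F [-0.1 -0.2 -0.6] t 34.9 j6 -0.49
```

```bash
python3 -m handwheel '[[-0.6,[0,0,30],0],[-0.6,[0,0,39],0],[-0.6,[0,0,39],0],[-0.6,[0,0,39],0]]'; python3 go.py .625 -.2660 .111 90; python3 -m handwheel '[[-0.6,[0,-8,3],0],[-0.6,[0,-16,7],0],[-0.6,[0,-24,10],0],[-0.6,[0,-24,10],0],[-0.6,[0,-24,10],0]]'; python3 go.py .618 -.2660 .1085 90
```

```text
time: 35.3
ee_pos: [0.6488, -0.265, 0.1239]
orientation: [0.015, 0.707, 0.706, 0.019]
force: [0.2, -0.4, 1.3]
grip_width: 0.3
shift [ -1.  -24.4  11.7] turn -0.1 | cur [ 0.6488 -0.265   0.1239] psi 89.9 tilt [ 0.048  0.005 -0.999] w 25.5 F [ 0.2 -0.4  1.3] t 35.3 j6 -0.49
time: 35.8
ee_pos: [0.6249, -0.265, 0.1129]
orientation: [0.015, 0.707, 0.706, 0.019]
force: [0.1, -0.2, -1.6]
grip_width: 0.302
shift [-1.  -7.1  4. ] turn -0.1 | cur [ 0.6249 -0.265   0.1129] psi 89.9 tilt [ 0.048  0.005 -0.999] w 25.7 F [ 0.1 -0.2 -1.6] t 35.8 j6 -0.51
```

```bash
python3 -m handwheel '[[-0.6,[-1,-3,1.5],0],[-0.6,[-1,-6,3],0],[-0.6,[-1,-8,4],0],[-0.6,[-1,-8,4],0]]'; python3 go.py .613 -.2660 .1065 90
python3 - <<'E'
from ft import *
b=read_camera("side")
r=(240,140,286,172);H,S,v=hsv(b,r)
print("\n".join(''.join('O' if H[i,j]<22 and S[i,j]>120 else 'B' if 100<H[i,j]<118 and S[i,j]>95 else '#' if v[i,j]<75 else 'g' if S[i,j]<24 and v[i,j]<180 else '.' for j in range(46)) for i in range(32)))
E
```

```text
time: 36.2
ee_pos: [0.6166, -0.2659, 0.1081]
orientation: [0.015, 0.708, 0.706, 0.019]
force: [-0.2, 0.0, -0.2]
grip_width: 0.3
shift [-0.1 -3.7  1.4] turn -0.1 | cur [ 0.6166 -0.2659  0.1081] psi 89.9 tilt [ 0.047  0.006 -0.999] w 25.5 F [-0.2  0.  -0.2] t 36.2 j6 -0.51
........ggggggggggg.........g...............gg
......Bggggggggggg..........g...............g.
...BBBBggggggggggggB..........................
.BB....g#ggggggggg....BB....................gg
BB.....g#gggg##g#.B.BBBBB.....................
BB.....g##ggg####.BBBBBBB.Bg..................
B.......##gg######BBBBBBB.Bg..................
B.......##########BBBBBBBBB..................g
........#########BBBBBBBBBB..................g
.......g########g.......ggg..................g
.......g#########.............................
..O...gg#########.............................
..OOOOO.#########g............................
.OOOOOOO########.g..g.........................
.OOOOOOO#g#####g.gBBBOOO..g...................
..OOOOOOBg#####g#.BBBOOOOgggg.................
..OOOOOOBg#####gBBBB#OOOOO.#.gg...............
...OOOO#Bg#####.BBBBOOOOOOg.BB.gg.............
........Bg#####.BBBBOOOOO.g..gg...gg..........
........Bg#####.BBBBOOOO.gggggg...gggg........
.........g#####.BBBBOOOOgggggggg....B.gg......
.........g####g.BBBOOOO.gggggggggggg.BO.gg....
....g....g####g.O.gOOOOggggggggggggg...OOOgg..
..OO.ggggggggggO......ggggggggggggggg....Ogggg
...OOOOOOOOOOOOO......gggggggggggggggg.....ggg
.....OOOOOOOOO........gggggggggggggggggg...ggg
........................gggggggggggggggggggggg
...........................ggggggggggggggggggg
...ggggggg...................g.ggggggggggggggg
..............................gggggggggggggggg
.................................ggggggggggggg
...................................ggggggggggg
```

```bash
python3 -m handwheel '[[-0.6,[0,-2,0.8],0],[-0.6,[0,-4,1.6],0],[-0.6,[0,-6,2.2],0],[-0.6,[0,-6,2.2],0]]'; python3 go.py .6078 -.2661 .104 90
python3 -m handwheel '[[-0.6,[0,-2,0.5],0],[-0.6,[0,-4,1],0],[-0.6,[0,-6,1.5],0],[-0.6,[0,-6,1.5],0]]'; python3 go.py .6045 -.2661 .104 90
```

```text
time: 36.65
ee_pos: [0.6109, -0.266, 0.1061]
orientation: [0.015, 0.708, 0.706, 0.019]
force: [0.1, 0.3, 1.5]
grip_width: 0.301
shift [-0.1 -3.2  1.9] turn -0.1 | cur [ 0.6109 -0.266   0.1061] psi 89.9 tilt [ 0.048  0.005 -0.999] w 25.6 F [0.1 0.3 1.5] t 36.65 j6 -0.52
time: 37.05
ee_pos: [0.6049, -0.266, 0.1044]
orientation: [0.015, 0.708, 0.706, 0.019]
force: [-0.6, -0.0, 1.7]
grip_width: 0.303
shift [-0.1 -0.4  0.4] turn -0.1 | cur [ 0.6049 -0.266   0.1044] psi 89.9 tilt [ 0.048  0.005 -0.999] w 25.8 F [-0.6 -0.   1.7] t 37.05 j6 -0.52
```

```bash
python3 -m handwheel '[[-0.6,[0,0,-2.5],0],[-0.6,[0,0,-5],0],[-0.6,[0,0,-6.5],0],[-0.6,[0,0,-6.5],0]]'; python3 go.py .6045 -.2661 .104 90
python3 -m handwheel '[[-0.6,[0,-2,-1.5],0],[-0.6,[0,-4,-0.5],0],[-0.6,[0,-6,0.5],0],[-0.6,[0,-8,1.2],0],[-0.6,[0,-8,1.2],0]]'; python3 go.py .594 -.2661 .11 90
```

```text
time: 37.45
ee_pos: [0.6039, -0.2659, 0.1099]
orientation: [0.014, 0.708, 0.706, 0.018]
force: [1.9, -1.4, -8.5]
grip_width: 0.301
shift [-0.3  0.3  5.9] turn -0.1 | cur [ 0.6039 -0.2659  0.1099] psi 89.9 tilt [ 0.046  0.006 -0.999] w 25.6 F [ 1.9 -1.4 -8.5] t 37.45 j6 -0.52
time: 37.95
ee_pos: [0.5995, -0.2659, 0.1098]
orientation: [0.017, 0.707, 0.706, 0.021]
force: [9.8, 0.5, -5.9]
grip_width: 0.299
shift [-0.2 -5.5 -0.5] turn -0.1 | cur [ 0.5995 -0.2659  0.1098] psi 89.9 tilt [ 0.054  0.006 -0.999] w 25.4 F [ 9.8  0.5 -5.9] t 37.95 j6 -0.53
```

```bash
python3 -m handwheel '[[-0.6,[0,1,-2],0],[-0.6,[0,1,-4],0],[-0.6,[0,1,-5],0],[-0.6,[0,-1,-5],0],[-0.6,[0,-3,-4],0],[-0.6,[0,-5,-3],0],[-0.6,[0,-5,-3],0]]'; python3 go.py .594 -.2661 .11 90
python3 - <<'E'
from ft import *
b=read_camera("side")
r=(240,140,300,182);H,S,v=hsv(b,r)
print("\n".join(''.join('O' if H[i,j]<22 and S[i,j]>120 else 'B' if 100<H[i,j]<118 and S[i,j]>95 else '#' if v[i,j]<75 else 'g' if S[i,j]<24 and v[i,j]<180 else '.' for j in range(60)) for i in range(42)))
E
```

```text
time: 38.65
ee_pos: [0.5987, -0.2659, 0.1146]
orientation: [0.02, 0.707, 0.707, 0.025]
force: [10.0, 2.1, -9.5]
grip_width: 0.305
shift [-0.3 -4.9  4.3] turn 0.0 | cur [ 0.5987 -0.2659  0.1146] psi 90.0 tilt [ 0.064  0.007 -0.998] w 26.0 F [10.   2.1 -9.5] t 38.65 j6 -0.53
.............gggggggggg.g...g...............................
.............gggggggggg.....g................g........g.....
.....BB....BBgggggggggg..............................g......
..B.........gggggggggggg.....................gg...........g.
BB............ggggggggggB..................................g
B............g##gg#g#gg.B..g..................gg............
B.............#########BB..g......................g.........
B.............########.BBBB..................ggg...g........
.............g########.BBBB...................g.......g...g.
.............g########..ggg..................g.....g........
....g.g.....gg########......................................
..O....gggg...########......................................
.OOOOOOOOOOOO#########g.....................................
.OOOOOOOOOOO.BBg####g..gg........
[... 1035 characters left out ...]
..ggggggggggggggggggggg..BB..
...................................gggggggggggggggggggg...gg
...............................ggg...gggggggggggggggggggg.gg
..............................gggg.....ggggggggggggggggggggg
..............................gggg........gggggggggggggggggg
..............................ggg...........gggggggggggggggg
..............................gggg............gggggggggggggg
..............................ggg...............gg.ggggggggg
..............................gggg.#....#.........gggggggggg
........................###...gggg.######..#.........ggggggg
.......................##.##.#gggg.....#.###...........ggggg
.............................#gggg...#...#.####..........ggg
```

```bash
python3 -m handwheel '[[-0.6,[0,1.5,2],0],[-0.6,[0,1.5,2],0],[-0.1,[0,1.5,2],0],[-0.1,[0,1.5,2],0],[-0.1,[0,1.5,2],0],[-0.1,[0,6,0],0],[-0.1,[0,10,-2],0],[-0.1,[0,10,-2],0],[-0.6,[0,10,-2],0],[-0.6,[0,10,-2],0],[-0.6,[0,10,-2],0],[-0.6,[0,10,-2],0]]'; python3 go.py .594 -.2661 .11 90
python3 -m handwheel '[[-0.6,[0,0,-3],0],[-0.6,[0,0,-5],0],[-0.6,[0,0,-5.5],0],[-0.6,[0,-2,-4.5],0],[-0.6,[0,-4,-3.5],0],[-0.6,[0,-6,-2.5],0],[-0.6,[0,-6,-2.5],0]]'; python3 go.py .594 -.2661 .11 90
```

```text
time: 39.9
ee_pos: [0.6088, -0.266, 0.1175]
orientation: [0.021, 0.707, 0.707, 0.025]
force: [0.7, 0.6, 1.8]
grip_width: 0.296
shift [ -0.1 -15.3   6.5] turn 0.0 | cur [ 0.6088 -0.266   0.1175] psi 90.0 tilt [ 0.065  0.006 -0.998] w 25.1 F [0.7 0.6 1.8] t 39.9 j6 -0.52
time: 40.6
ee_pos: [0.6034, -0.266, 0.1201]
orientation: [0.021, 0.707, 0.707, 0.026]
force: [4.9, 0.8, -3.3]
grip_width: 0.298
shift [ -0.2 -10.    9.4] turn 0.0 | cur [ 0.6034 -0.266   0.1201] psi 90.0 tilt [ 0.067  0.006 -0.998] w 25.3 F [ 4.9  0.8 -3.3] t 40.6 j6 -0.53
```

```bash
python3 -m handwheel '[[-0.6,[0,-2,0.5],0],[-0.6,[0,-4,1.2],0],[-0.6,[0,-6,2],0],[-0.6,[0,-8,2.8],0],[-0.6,[0,-8,2.8],0]]'; python3 go.py .594 -.2661 .11 90
python3 - <<'E'
from ft import *
b=read_camera("side")
r=(240,140,300,182);H,S,v=hsv(b,r)
print("\n".join(''.join('O' if H[i,j]<22 and S[i,j]>120 else 'B' if 100<H[i,j]<118 and S[i,j]>95 else '#' if v[i,j]<75 else 'g' if S[i,j]<24 and v[i,j]<180 else '.' for j in range(60)) for i in range(30)))
E
```

```text
time: 41.1
ee_pos: [0.5973, -0.2658, 0.1176]
orientation: [0.023, 0.706, 0.707, 0.027]
force: [7.1, 0.6, -4.0]
grip_width: 0.298
shift [-0.3 -3.8  7.3] turn 0.1 | cur [ 0.5973 -0.2658  0.1176] psi 90.1 tilt [ 0.071  0.007 -0.997] w 25.4 F [ 7.1  0.6 -4. ] t 41.1 j6 -0.54
..............ggggggggggg...g................g..............
..............ggggggggg.....g........................g......
....BBB....BB..gggggggg.....................................
.BB.........gggggggg#ggg....................g..g............
BB............g#ggggggg........................g............
BB............g##gggg#g.B.Bg.................g...g...g..gg..
B.............g########.B.Bg...................g.g......g...
B.............########gBBBB....................gg....g.g....
..............#########BBBB.................ggg.g....g.gg...
.......g......########g.ggg.................g......g..g...g.
.....g.....g.g#########.....................................
..O....g.gg..O########g.....................................
..OOOOOOOOOOOOOg#####g......................................
.OOOOOOOOOOOOOOg#####gg............
[... 301 characters left out ...]
O.ggg........................
..............Bg####g.BB.ggg....OBBggg......................
.......g.....gBg####gBBBggggg.....BB.ggg....................
.....................BB.ggggggg.g..gg..ggg..................
................O.gBBBBgggggggggggggg...g.gg................
..OO....g..g..OO.....g.gggggggggggggggg.g.BB.g..............
...OOOOOOOOOOOO.......gggggggggggggggggggg.BOO.gg...........
.....OOOOOOOOO........gggggggggggggggggggg...OOOggg.........
........................ggggggggggggggggggg......gggg.......
..........................gggggggggggggggggg.....gggggg.....
...ggggggg...................gggggggggggggggggg..gggggggg...
...............................ggggggggggggggggggggggggg.ggg
```

```bash
python3 -m handwheel '[[-0.6,[0,-2,0.7],0],[-0.6,[0,-3,1],0],[-0.6,[0,-3,1],0],[0,[0,-2,1],0],[0,[0,-2,1],0],[0,[0,-2,1],0],[0,[0,0,-30],0],[0,[0,45,-32],0],[-1,[0,45,-32],0],[-1,[0,45,-32],0],[-1,[0,45,-32],0],[-1,[0,45,-32],0]]'; python3 go.py .628 -.266 .122 90
python3 - <<'E'
from ft import *
b=read_camera("side")
save(b,"rel2.png",(230,130,290,175),10)
r=(240,140,300,182);H,S,v=hsv(b,r)
print("\n".join(''.join('O' if H[i,j]<22 and S[i,j]>120 else 'B' if 100<H[i,j]<118 and S[i,j]>95 else '#' if v[i,j]<75 else 'g' if S[i,j]<24 and v[i,j]<180 else '.' for j in range(60)) for i in range(30)))
E
```

```text
time: 42.35
ee_pos: [0.6386, -0.2657, 0.1519]
orientation: [0.022, 0.707, 0.707, 0.027]
force: [0.2, -0.7, -1.0]
grip_width: -0.001
shift [ -0.5 -12.6  29.1] turn 0.0 | cur [ 0.6386 -0.2657  0.1519] psi 90.0 tilt [ 0.069  0.007 -0.998] w -0.1 F [ 0.2 -0.7 -1. ] t 42.35 j6 -0.5
...ggggggg..................g...............gg....gg........
...gggggggB.................g...............g.g...g.........
...gggggg..BBB..............................g..g............
BB.gggg#gg..g.BB............................ggg.g.g.........
BBggggg#gg....gBBBBB.BBB..........................gg......gg
B..g#g##gg......BBBBBB.BB..g..................g.....g...g...
B..g#g##g.......BBBBBBBBB.Bg................g.g.ggg..g.g.g..
B.gg####g.......BBBBBBBBBBB...................g.g......gg...
..gg####g.......BBBBBBBBBBB..................g.....g..g.....
..ggggggg...g...........ggg.................g.g..g.g..g...g.
...gggggg..g.g..............................................
..O...ggggg..OOO............................................
.OOOOOOOOOOOOOOO..g.........................................
.OOOOOOOOOOOOOOOBBBg.g.......
[... 307 characters left out ...]
O.ggg........................
..............BBBBBBBBBB.ggg....O.Bggg......................
..............BBBBBBBBBBggggg.....BBgggg....................
...............gBBBBBBB.ggggggg.g..gg..ggg..................
...g............O.gBBBB.gggggggggggggg..g.gg................
..OO..ggg..g..OO.....g.gggggggggggggggg.ggBB.g..............
...OOOOOOOOOOOO.......gggggggggggggggggggg.B#O.gg...........
.....OOOOOOOOO........gggggggggggggggggggg...OOOggg.........
........................ggggggggggggggggggg....O.gggg.......
..........................gggggggggggggggggg.....gggggg.....
...ggggggg...................gggggggggggggggggg..gggggggg...
..............................gggggggggggggggggggggggggg.ggg
```

```bash
python3 -m handwheel '[[-1,[-0.5,-8,12],0],[-1,[-0.5,-15,29],0],[-1,[-0.5,-20,30],0],[-1,[-0.5,-25,32],0],[-1,[-0.5,-30,34],0],[-1,[-0.5,-34,35.5],0],[-1,[-0.5,-34,35.5],0]]' 20; python3 go.py .6 -.266 .1125 90
python3 -m handwheel '[[-1,[0,-3,1],0],[-1,[0,-5,1.7],0],[-1,[0,-5,1.7],0]]'; python3 go.py .6 -.266 .1125 90
```

```text
time: 43.1
ee_pos: [0.6067, -0.2661, 0.1145]
orientation: [0.022, 0.707, 0.707, 0.027]
force: [0.3, 0.6, 0.2]
grip_width: 0.004
shift [ 0.1 -6.8  1.5] turn 0.0 | cur [ 0.6067 -0.2661  0.1145] psi 90.0 tilt [ 0.069  0.007 -0.998] w 0.3 F [0.3 0.6 0.2] t 43.1 j6 -0.53
time: 43.4
ee_pos: [0.6016, -0.266, 0.1124]
orientation: [0.022, 0.707, 0.707, 0.027]
force: [-0.6, 1.1, -0.3]
grip_width: -0.001
shift [ 0.  -1.6 -0.2] turn 0.0 | cur [ 0.6016 -0.266   0.1124] psi 90.0 tilt [ 0.069  0.007 -0.998] w -0.1 F [-0.6  1.1 -0.3] t 43.4 j6 -0.53
```

```bash
python3 -m handwheel '[[-1,[0,-2,0.7],0],[-1,[0,-4,1.3],0],[-1,[0,-4,1.3],0]]'; python3 go.py .6 -.266 .1125 90
python3 - <<'E'
from ft import *
b=read_camera("side")
r=(240,144,320,190);H,S,v=hsv(b,r)
print("\n".join(''.join('O' if H[i,j]<22 and S[i,j]>110 else 'B' if 100<H[i,j]<118 and S[i,j]>80 else '#' if v[i,j]<75 else 'g' if S[i,j]<24 and v[i,j]<180 else '.' for j in range(80)) for i in range(46)))
P=lambda x,z:proj(b,place(np.array([[x,0,z]]),.5864,-.2669,.1023,0.002,np.radians(25)))[0].round(1)
print([ (x,P(x/1e3,.022)) for x in(6,-54,-114,-174)])
E
```

```text
time: 43.7
ee_pos: [0.5991, -0.2662, 0.1116]
orientation: [0.023, 0.707, 0.707, 0.028]
force: [3.6, -0.7, 0.4]
grip_width: 0.004
shift [ 0.3  1.  -0.8] turn 0.0 | cur [ 0.5991 -0.2662  0.1116] psi 90.0 tilt [ 0.072  0.007 -0.997] w 0.3 F [ 3.6 -0.7  0.4] t 43.7 j6 -0.53
BB............#gggg#gg..B.B........................g...........g..........g.....
BB............##ggg#g##gBBBg.....................g...g..........................
B.............##ggg####BBBBg.................g.gg..g...........g................
BB............#########BBBB..................g....g....gg....g.....g............
.B............#########BBBB..................gg...gg....g...................g...
..............########..ggg..................g.......g..........g.g.......g..g..
...gg.g....ggg########..........................................................
..OO..ggggg..O########..........................................................
.OOOOOOOOOOOOOOg######..........................................................
.OOOOOOOOOOOOOOg#####g..........................................................
.OOOOOOOOOOOOOOg###
[... 2317 characters left out ...]
ggggg.......
...................###gg.#####gggg#######################....ggggggggggg........
...................###gg######gggg#############################ggggggggg........
..................############gggg##############################ggggggggg##.....
..................############gggg#############################gggg#gggg###.....
..................############gggg#############################gggg########.....
..................############gggg#############################gggg#########....
..................############gggg#############################gggg#########.#..
[(6, array([262.5, 156. ])), (-54, array([278.7, 163.3])), (-114, array([294.6, 170.5])), (-174, array([310.3, 177.5]))]
```

```bash
python3 -m handwheel '[[-1,[0,-2,0.7],0],[-1,[0,-3,1],0],[-1,[0,-3,1],0]]'; python3 go.py .6 -.266 .1125 90;  python3 -m handwheel '[[-1,[0,-2,0.7],0],[-1,[0,-3.5,1.2],0],[-1,[0,-3.5,1.2],0]]'; python3 go.py .6 -.266 .1125 90
```

```text
time: 44.05
ee_pos: [0.5989, -0.2663, 0.1117]
orientation: [0.025, 0.706, 0.707, 0.03]
force: [7.3, 2.0, 0.9]
grip_width: 0.001
shift [ 0.3  1.2 -0.7] turn 0.1 | cur [ 0.5989 -0.2663  0.1117] psi 90.1 tilt [ 0.078  0.007 -0.997] w 0.1 F [7.3 2.  0.9] t 44.05 j6 -0.54
time: 44.35
ee_pos: [0.5988, -0.2664, 0.112]
orientation: [0.028, 0.706, 0.707, 0.033]
force: [7.9, 1.7, 0.8]
grip_width: 0.004
shift [ 0.4  1.2 -0.4] turn 0.2 | cur [ 0.5988 -0.2664  0.112 ] psi 90.2 tilt [ 0.085  0.007 -0.996] w 0.4 F [7.9 1.7 0.8] t 44.35 j6 -0.54
```

```bash
python3 -m handwheel '[[-1,[0,10,-3],0],[-1,[0,30,-10],0],[-1,[0,50,-50],0],[-1,[0,50,-100],0],[-1,[0,50,-130],0],[-1,[0,50,-130],0]]'; python3 go.py .6 -.266 .1125 90; python3 - <<'E'
from ft import *
b=read_camera("side");t=read_camera("top")
A=cv2.resize(b["frame"][140:300,195:355],(480,480),interpolation=cv2.INTER_CUBIC)
B=cv2.resize(b["frame"][143:193,242:322],(800,500),interpolation=cv2.INTER_CUBIC)[:,:]
B=cv2.resize(B,(310,194)) ; C=cv2.resize(b["frame"][140:190,240:300],(312,260),interpolation=cv2.INTER_CUBIC)
o=np.zeros((480,800,3),np.uint8);o[:,:480]=A;o[:194,482:792]=B;o[200:460,482:794]=C
cv2.imwrite("pics/fin.png",o[:,:,::-1])
for n in("puck1","objective","jar","reject_center","screwdriver"):
    print(n,[(round(r["p"],2),np.round(r["location"],3)) for r in spot_in(b,n)[:2]])
E
```

```text
time: 44.95
ee_pos: [0.6398, -0.2689, 0.2523]
orientation: [0.032, 0.706, 0.707, 0.033]
force: [1.2, 0.1, 1.1]
grip_width: 0.003
shift [  2.9 -52.6 135.6] turn 0.1 | cur [ 0.6398 -0.2689  0.2523] psi 90.1 tilt [ 0.092  0.001 -0.996] w 0.3 F [1.2 0.1 1.1] t 44.95 j6 -0.51
puck1 [(0.55, array([ 0.426, -0.044,  0.02 ]))]
objective [(0.52, array([ 0.426, -0.044,  0.02 ]))]
jar [(0.85, array([ 0.657, -0.444,  0.042]))]
reject_center [(0.71, array([0.475, 0.218, 0.042]))]
screwdriver [(0.54, array([ 0.359, -0.474,  0.021])), (0.48, array([ 0.712, -0.007,  0.032]))]
```

View pics/fin.png

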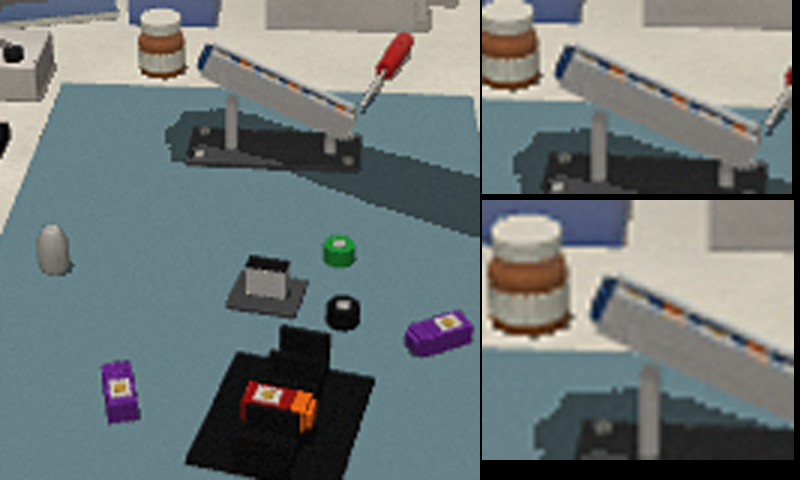

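The picture shows all three carriers in the tube. The last one sticks out a few millimetres, around (255,150). The red reject is still in its pocket and the bystanders have not moved.

```bash
python3 -c "
from plant import finish_job
print(finish_job())"
```

```text
the job is handed in; nothing more can be done
None
```

Both blue carriers are in the tube behind the fixed one, nose first and face up, and the job was handed in at about 45 s on the robot's clock.

I took each carrier from the tray by its ends, set it on the stand, and gripped it again by its sides. The tool can only point straight down, so I pressed each carrier's tail on the stand edge to tip its nose down. The tube lips tipped it the rest of the way as it went in, and I pushed each one along with the closed fingertips.

**Last checks**
- **Fully home:** the final push came to a hard stop. Force rose from 3.6 to about 8 N with no further movement, at the position expected for 6 mm sticking out.
- **Touching end to end:** the three orange noses are spaced about 16 px apart in the side view, as three touching carriers should be. One pixel is about 3 mm, so a gap smaller than that would not show.
- **Everything else:** the reject is still in its pocket, and in the last side view the pucks, objective, jar, screwdriver, stand and purple look-alikes look unmoved. The eyepiece is outside that view and I did not check it again, but the arm never went near it.
- **Robot:** it was clear of everything at hand-in.

**What disagreed or went wrong**
- **Carrier tilt:** the camera fits were unreliable, giving anything from -5° to 16°, so I inserted mostly by feel.
- **First insertion:** the nose first hit the edge of the mouth at about 6 N. I backed off and raised it.
- **Jams:** each carrier jammed once at about 10–12 N, and I freed it by raising it or gripping it again.
- **Tool lean:** by the end the tool leaned about 5° because small errors built up from move to move. It did no harm that I could see.

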